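Wind and set a hotplate timer in a kitchenware shop

ROBOT

A 6-joint arm with a two-finger parallel gripper is mounted at the origin on the work surface. World frame = base frame: x ahead of the robot, y to its left, z up, the work surface at z = 0. Lengths are in m, angles in rad, forces in N, time in s.
With the tool pointing down it reaches from about 0.15 to 0.775 m from the base axis. Payload 6.1 kg.
Tool frame: the origin (TCP) lies at the centre of the arm's flange, where the gripper is bolted on; the fingertips stand 173 mm ahead of it and the grasp point (between the pads) lies arm.grasp_offset ahead of it (arm.grasp_offset is the distance from the TCP to the grasp point, in m); y points along the fingers, z is the direction in which the jaws open and shut, and the axes are right-handed (so a half turn about y gives the same grasp; the last joint's range is limited). The gripper opens to 85 mm and grips with 20 to 120 N. Pads are 22 mm wide; open, the fingers measure 114 mm over their backs; the gripper's body (76 mm by 85 mm) begins 54 mm behind the grasp point. The pads swing forward as they close: fully open they stand 13 mm farther back than shut.
Start: joints at [-1.338, 0.126, -0.04, 1.405, 0, 1.571], TCP at [0.121, -0.511, 0.405] pointing down, gripper open.
Joint ranges: [-2.72, 2.72], [-0.95, 1.95], [-1.27, 1.35], [-1.78, 2.02], [-1.46, 1.47], [-3.14, 3.14]. Speed limits (rad/s): [2.39, 2.39, 3.01, 3.14, 3.14, 3.14].

INTERFACE

Orientations are given as a rotation vector (axis times angle).
In Python, from plant import arm gives the robot as it stands. The module is installed in compiled form; this text tells all that it offers.
- The arm moves only by the tool move_arm, never from a script. Its argument "increments" is one flat list of numbers, 5 for each row, row after row: the shift along the tool's x, y, z in cm, then the turn about the tool's y in degrees, then the closure, from 0 (fully open) to 1 (shut). In form: [dx, dy, dz, turn, claw, dx, dy, dz, turn, claw, ...]. A call has exactly 5 rows; each row shifts and turns the commanded pose from where the row before left it, along the tool's axes as they then stand; what a row does not reach is not made up. A row lasts 1/12 s, in which the tool goes at most 41.7 mm and 7.16 degrees, less where a joint would pass 70% of its speed; a pose out of reach is approached as far as the arm can. A call is refused whole if a number of a shift passes 4.17 or a number of a turn 7.16, either way. A call with a gripper value outside its range is refused whole. The fingers move at their own pace and stop on an object; "grip_force" is the grip in N (left out, the last holds). Time passes only in rows, so rows that do not move let the fingers close, or fill a call up. It gives the time, the measured TCP pose, the force and the opening at its end, in the units of the state.
- arm.get_obs(): the state, without advancing time (a new reading comes with each control period).
- arm.camera(name): name is "side" or "top"; returns the picture (400x640x3 uint8, red, green, blue); there is no depth.
- arm.camera_info(name): a dict with "mtx" (3x3 intrinsics, pixels), "R" (3x3) and "t" (3): a world point X has camera coordinates R X + t. Camera axes: x right, y down, z forward; pixel columns grow to the right and rows downward; lengths in m; the calibration is good to about 2 mm. A picture is of the moment at which its call begins. camera_info takes no time and is no camera call.
- arm.close_job(): hands the job in, once; it reports no verdict.
Trained networks look in the newest picture that a camera, given by its name, has taken for a name from the list of things; names that differ only in an ending like _2 or _b are one class to them, and where a whole thing is asked for, a point or a joint stands for the part that bears it (a point fixed in the world has none). Each returns a list of dicts, best first, with "score" (0 to 1); they miss things now and then, are a little off and sometimes report something else, mostly with a low value. They report only what shows in the picture. A call takes as long as a camera call.
- arm.regions_of(camera, target): "region" (400x640 bool, what is visible of it) and "extent" ([centre column, centre row, width, height] in pixels, round what is visible of it).
The state is a dict: "clock": time; "joint_positions": joint angles; "joint_vel": joint speeds; "effort": joint torques, N m; "tcp_pos": TCP position; "tool_rot": TCP orientation; "wrist_force": force on the tool from outside, world axes, zero at the start; "wrist_torque": the same for the moment, N m; "gripper_width": finger opening in m.
Only numpy, scipy, OpenCV 4.12 (cv2) and the standard library are available. Lean on these libraries where they do the work, as an engineer would, in place of code of your own. Each camera call takes 0.05 s, during which the arm holds its last target.

TASK

Show a customer that the hotplate's timer works: twist the black dial clockwise past the yellow top mark until you feel it firmly against its end stop and hold it there for half a second, without forcing it, then turn it back down so that its white pointer points at the red tab. Only then press the green start button fully down and let it go, leaving the red tab, the pot and the other goods where they are.

Things in the scene. Friction and masses are not known exactly. Their poses are not given: they have to be found in the camera images.
- hotplate: cream-white electric hotplate fixed to the table, 260 deep (its x) x 420 wide (its y) x 70 mm high; origin under its centre, x points to its rear, z up. Heating disc with the pot at its +y half (centre y = +90 mm), timer at its -y half, start button in front of (-x of) the timer.
- timer: the timer's fixed round grey face on top of the hotplate, 112 mm across; origin on the dial's axis, level with the housing's flat top (70 mm above the table, at x = 0, y = -120 mm of the hotplate); same axes as the hotplate. White ticks run clockwise (seen from above) from the off mark at its +x to the yellow top mark, 2.30 rad on.
- dial_grip (a point): on the dial's axis, 34 mm above the housing's top, at the height to grip. The dial is a black disc (68 mm across, top 8 mm above the housing) carrying an upright grip bar, 50 long x 14 mm wide, its top 50 mm above the housing. x axis along the bar to the pointer's end, z up. It turns about the vertical: clockwise from above for more minutes; light friction (0.04 N m); stays where left.
- pointer (a point): tip of the pointer, a white line on the dial's rim and on one half of the bar's top: on the disc, 34 mm from the axis; its x axis points outward along the pointer. Starts 0.15 to 0.9 rad clockwise of the off mark.
- top_mark (a point): the yellow top mark of the scale, 45 mm from the axis, on the fixed face. Somewhere 0.15 to 0.65 rad beyond it (clockwise), at an angle that differs from start to start and cannot be seen, the dial meets its end stop, which gives as a stiff spring of 5 N m per rad.
- red_tab (a point): the small red tab beside the dial that marks the minutes wanted, 17 x 8 mm, 45 mm from the axis, top 7 mm above the housing, somewhere 0.9 to 1.6 rad clockwise of the off mark; its x axis points outward from the dial's axis. It can be pushed round, but must be left alone.
- end_spring (a joint): give of the timer's end stop (rad): about 0 (under 0.02) while the dial turns freely, grows by 0.2 rad per N m as the dial is leaned clockwise on its stop. Firmly wound from 0.035 (0.18 N m); forced and damaged over 0.10 (0.5 N m).
- start (a joint): travel of the green start button (m): 0 up, 0.006 fully down, springs back; 5 N presses it home
- start_top (a point): centre of the top of the green start button (26 mm wide, in a round aluminium housing), 92 mm in front of (-x of) the dial's axis
- pot: lidless steel pot, 150 mm wide, 85 mm tall, standing on the hotplate's heating disc; a bystander, origin under its centre
- kettle: gold-coloured kettle, 125 mm wide, 150 mm tall with its handle; a bystander, origin under its centre
- mug: blue mug, 80 mm wide, 95 mm tall; a bystander, origin under its centre
- bowl: steel bowl, 150 mm wide, 60 mm tall; a bystander, origin under its centre
- jar: glass jar with a red cap, 72 mm wide, 110 mm tall; a bystander, origin under its centre
- ladle: steel spoon with a wooden handle lying on the table, about 200 mm long; a bystander
- carton: cardboard box, 80 x 80 x 70 mm; a bystander, origin under its centre

How it is judged:
By the outcome, as a careful person would: the job done as asked, in the order asked, and still so for the second after the job is handed in, with the robot touching nothing.
It also fails if it takes over 72 s, if anything falls off the work surface, if the arm or the gripper's body presses on something with over 40 N, if the wrist force passes 120 N, or if a joint passes its speed limit or range.

## Working session

There is one attempt and no reset: what is moved stays moved. The work goes in short steps, Python scripts to look and compute and a tool call to move; the robot and the scene stay as the last step left them, time stands still between calls to the robot, and variables do not carry over. Pictures are saved under pics/ and viewed, and the job is handed in when it is done.

Besides the shell and the picture viewer there is one more tool, called after "Request:" as a command line: name --argument value ..., lists and objects as JSON in quotes. move_arm: Moves the arm, as the interface text tells. Its arguments: {"type":"object","properties":{"increments":{"type":"array"},"grip_force":{"type":"number"}},"required":["increments"]}

```bash
mkdir -p pics; python3 - <<'E'
from plant import arm
import cv2
print(arm.get_obs(), arm.grasp_offset)
for n in("top","side"):
    im=arm.camera(n); cv2.imwrite(f"pics/{n}0.png",im[:,:,::-1]); print(n,arm.camera_info(n))
E
```

```text
{'clock': 0.0, 'joint_positions': array([-1.33798854e+00,  1.26390682e-01, -4.06113264e-02,  1.40542576e+00,
       -1.70256025e-05,  1.57081452e+00]), 'joint_vel': array([ 0.00013237,  0.00110928,  0.00058856, -0.00032267,  0.00206731,
        0.00098171]), 'effort': array([ 1.64647972e-03, -4.35915577e+01,  3.52921164e+01,  1.73381151e-02,
        1.97350791e-04, -3.16593130e-06]), 'tcp_pos': array([ 0.12108932, -0.51070374,  0.40392114]), 'tool_rot': array([-0.24553593,  2.09981932, -2.09640056]), 'wrist_force': array([ 0.3538222 ,  0.26991783, -0.33101409]), 'wrist_torque': array([-0.0388513 , -0.01826294, -0.03309261]), 'gripper_width': 0.08518216639965194} 0.1547
top {'mtx': array([[514.48524492,   0.        , 318.03284783],
       [  0.        , 514.48524492, 192.67591396],
       [  0.        ,   0.        ,   1.        ]]), 'R': array([[-0.00155216, -0.9999913 , -0.0038715 ],
       [-0.98206957,  0.00225415, -0.18850537],
       [ 0.18851246,  0.00350949, -0.98206453]]), 't': array([0.00435888, 0.51805868, 1.87774917])}
side {'mtx': array([[507.76904246,   0.        , 321.42617465],
       [  0.        , 507.76904246, 200.360699  ],
       [  0.        ,   0.        ,   1.        ]]), 'R': array([[ 0.98857865, -0.14888922, -0.02332936],
       [-0.11637182, -0.65579613, -0.7459149 ],
       [ 0.09575938,  0.74011042, -0.66563256]]), 't': array([-0.49102338,  0.13255028,  1.58513642])}
```

View pics/top0.png

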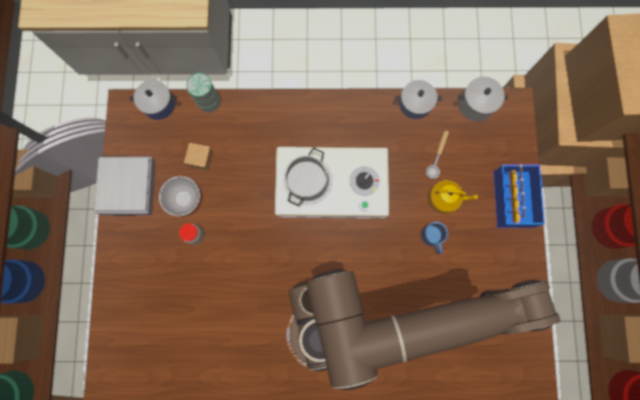

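View pics/side0.png

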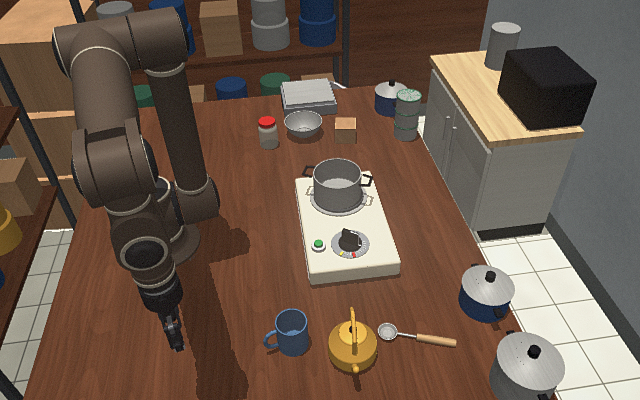

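```bash
cat > h.py <<'E'
import numpy as np, cv2
from plant import arm
def ray(cam,u,v,z):
    c=arm.camera_info(cam);R,t,K=c["R"],c["t"],c["mtx"]
    d=R.T@np.linalg.solve(K,[u,v,1.]); o=-R.T@t
    return o+d*(z-o[2])/d[2]
def proj(cam,X):
    c=arm.camera_info(cam);p=c["mtx"]@(c["R"]@np.asarray(X)+c["t"]);return p[:2]/p[2]
E
python3 - <<'E'
from h import *
ims={n:arm.camera(n) for n in("top","side")}
for n,(a,b,c,d) in {"top":(265,140,400,225),"side":(290,215,410,295)}.items():
    cr=ims[n][b:d,a:c,::-1]; cv2.imwrite(f"pics/{n}1.png",cv2.resize(cr,None,fx=5.9,fy=5.9,interpolation=cv2.INTER_CUBIC))
for n in("top","side"):
  for t,z in dict(hotplate=.07,timer=.07,dial_grip=.1,pointer=.078,top_mark=.07,red_tab=.077,start_top=.08).items():
    for r in arm.regions_of(n,t)[:2]:
        ys,xs=np.nonzero(r["region"]);print(n,t,round(r["score"],2),np.round(r["extent"],1),len(xs),xs.mean().round(1),ys.mean().round(1),ray(n,xs.mean(),ys.mean(),z).round(4))
print(arm.get_obs()["clock"])
E
```

```text
top timer 0.89 [366.  184.4  29.7  28.1] 687 364.5 180.6 [ 0.5596 -0.1696  0.07  ]
top dial_grip 0.7 [363.6 182.1  16.3  18.7] 265 364.5 180.1 [ 0.5548 -0.1668  0.1   ]
top dial_grip 0.17 [305.6 177.3  43.5  62. ] 1562 306.4 176.8 [0.5678 0.0459 0.1   ]
top pointer 0.8 [364.5 180.4  18.2  16.6] 251 364.7 180.5 [ 0.5579 -0.1696  0.078 ]
top pointer 0.24 [199.1 155.4  30.   22.9] 575 198.7 156.3 [0.6523 0.4495 0.078 ]
top top_mark 0.83 [364.8 181.9  28.7  27.5] 673 364.0 180.4 [ 0.5603 -0.1676  0.07  ]
top top_mark 0.74 [366.5 205.9   8.    5.4] 53 365.1 204.2 [ 0.4705 -0.1702  0.07  ]
top start_top 0.37 [436.8 153.   23.7  47.8] 261 437.7 156.0 [ 0.6507 -0.4436  0.08  ]
top start_top 0.32 [452.  196.8  50.7  34.4] 958 447.0 196.0 [ 0.4985 -0.4708  0.08  ]
side hotplate 0.73 [348.4 227.  104.4 116.8] 7548 345.5 236.9 [ 0.5489 -0.1383  0.07  ]
side timer 0.78 [349.5 242.   37.7  26.2] 812 349.5 243.9 [ 0.5553 -0.1678  0.07  ]
side timer 0.51 [342.1 183.3  60.9  50.2] 2060 337.0 182.9 [0.5669 0.1099 0.07  ]
side dial_grip 0.64 [350.5 239.6  25.7  21.9] 425 349.5 240.5 [ 0.5519 -0.1826  0.1   ]
side dial_grip 0.49 [320.1 245.2   6.1   6.3] 59 318.0 243.4 [ 0.4623 -0.1787  0.1   ]
side pointer 0.63 [285.  334.   44.4  46.7] 1494 289.6 332.6 [ 0.3534 -0.4418  0.078 ]
side pointer 0.59 [349.9 241.6  21.1  24.3] 442 349.4 240.8 [ 0.5557 -0.1633  0.078 ]
side top_mark 0.61 [352.7 243.1  39.6  28.3] 857 349.8 243.5 [ 0.5562 -0.1665  0.07  ]
side top_mark 0.47 [346.9 227.8 107.2 116.5] 7771 345.3 236.6 [ 0.5484 -0.1371  0.07  ]
side start_top 0.38 [318.2 244.7   7.    7.2] 44 318.0 243.4 [ 0.4647 -0.1597  0.08  ]
0.9
```

View pics/top1.png

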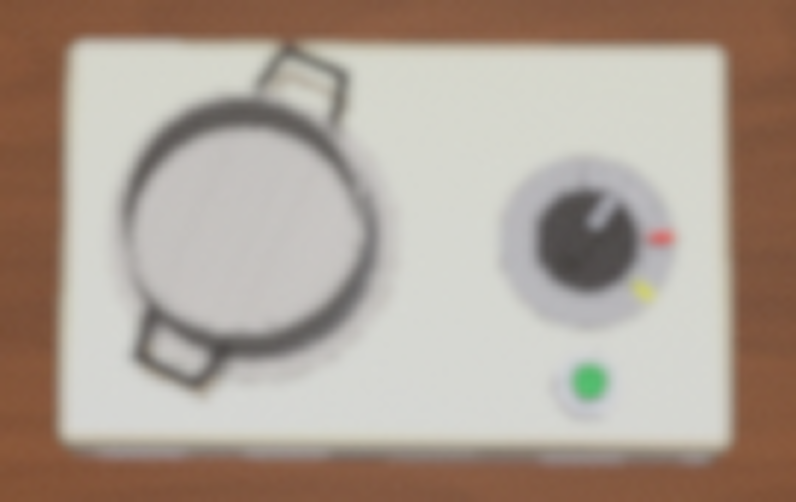

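View pics/side1.png

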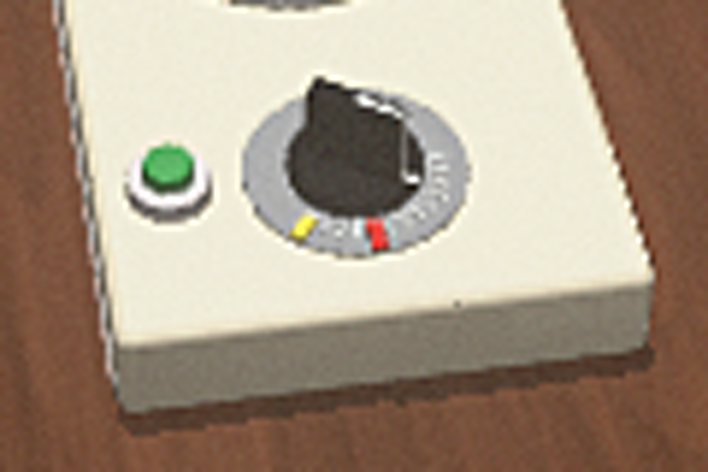

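```bash
python3 - <<'E'
from h import *
for n in("top","side"):
    im=arm.camera(n).astype(float)
    r,g,b=im[...,0],im[...,1],im[...,2]
    vv,uu=np.mgrid[:400,:640]
    bx=(uu>325)&(uu<395)&(vv>150)&(vv<222) if n=="top" else (uu>305)&(uu<375)&(vv>225)&(vv<262)
    W={"red":(np.clip(r-g-40,0,None)*(abs(g-b)<60)*(b>g-25),.077),"yel":(np.clip(np.minimum(r,g)-b-40,0,None),.07),"grn":(np.clip(g-r-30,0,None)*(g>b),.085),"dark":(np.clip(120-im.max(-1),0,None),.08)}
    for k,(w,z) in W.items():
        w=w*bx
        if w.sum()>0:
            u=(w*uu).sum()/w.sum();v=(w*vv).sum()/w.sum();print(n,k,(w>0).sum(),u.round(2),v.round(2),ray(n,u,v,z).round(4))
    # hotplate outline: white
    hsv=cv2.cvtColor(im.astype(np.uint8),cv2.COLOR_RGB2HSV)
    for t in ("hotplate",):
      m=((hsv[...,1]<50)&(hsv[...,2]>(185 if n=="top" else 150))).astype(np.uint8)
      box=(uu>265)&(uu<400)&(vv>140)&(vv<225) if n=="top" else (uu>285)&(uu<410)&(vv>170)&(vv<290)
      m=m*box.astype(np.uint8)
      c=max(cv2.findContours(m,0,2)[0],key=cv2.contourArea)
      rc=cv2.minAreaRect(c);print(n,cv2.contourArea(c));
      q=cv2.approxPolyDP(cv2.convexHull(c),4,True)[:,0]
      for p in q: print(p,ray(n,*p,.07).round(4))
E
```

```text
top red 248 372.51 195.6 [ 0.5013 -0.1975  0.077 ]
top yel 8 373.7 188.88 [ 0.5279 -0.2032  0.07  ]
top grn 31 364.48 204.22 [ 0.4678 -0.1666  0.085 ]
top dark 208 363.71 180.97 [ 0.5559 -0.1658  0.08  ]
top 5309.5
[277 149] [0.682  0.1576 0.07  ]
[385 148] [ 0.6848 -0.2491  0.07  ]
[387 214] [ 0.4337 -0.2499  0.07  ]
[276 213] [0.4383 0.158  0.07  ]
side red 16 353.38 254.17 [ 0.557  -0.2151  0.077 ]
side yel 13 340.89 252.95 [ 0.5244 -0.1983  0.07  ]
side grn 47 317.9 242.27 [ 0.4644 -0.16    0.085 ]
side dark 446 347.51 241.11 [ 0.5497 -0.1653  0.08  ]
side 5928.0
[296 179] [0.4357 0.1539 0.07  ]
[372 180] [0.6834 0.104  0.07  ]
[400 262] [ 0.6802 -0.2595  0.07  ]
[308 276] [ 0.4213 -0.2662  0.07  ]
```

```bash
python3 - <<'E'
from h import *
from scipy.optimize import minimize
th=np.linspace(0,2*np.pi,180,endpoint=False)
ims={n:cv2.GaussianBlur(arm.camera(n),(0,0),0.7)for n in("top","side")}
def samp(n,P):
    p=np.array([proj(n,x) for x in P]).astype(np.float32)
    return cv2.remap(ims[n].astype(np.float32),p[:,:1],p[:,1:],cv2.INTER_LINEAR)[:,0]
def circ(n,c,r,z): return samp(n,np.c_[c[0]+r*np.cos(th),c[1]+r*np.sin(th),np.full(180,z)])
# face: cream outside vs grey inside
for n in ims:
    def f(c):
        o=circ(n,c,.060,.0705)[:,0].clip(0,232 if n=="side" else 230);i=circ(n,c,.052,.0705)[:,0]
        return -np.mean(np.clip(o-i,-60,60))
    best=min(((f((x,y)),x,y) for x in np.arange(.548,.570,.001) for y in np.arange(-.18,-.155,.001)))
    print(n,"face",best)
    def g(c): 
        o=circ(n,c,.036,.078 if 0 else .074)[:,0];i=circ(n,c,.031,.078)[:,0]
        return -np.mean(np.clip(o-i,-60,60))
    print(n,"disc",min(((g((x,y)),x,y) for x in np.arange(.548,.570,.001) for y in np.arange(-.18,-.155,.001))))
# yaw from edges of hotplate, joint fit of rectangle with subpixel contrast
L=np.linspace(-1,1,80)
def rect(s):
    a,b=.13+s,.21+s
    return np.r_[np.c_[a*.0+a+0*L,.19*L],np.c_[-a+0*L,.19*L],np.c_[.11*L,b+0*L],np.c_[.11*L,-b+0*L]]
def h(p,n):
    c,s=np.cos(p[2]),np.sin(p[2]);R=np.array([[c,-s],[s,c]])
    q=lambda s:np.c_[rect(s)@R.T+p[:2],np.full(320,.07)]
    i=samp(n,q(-.006))[:,2];o=samp(n,q(.006))[:,2]
    return -np.mean(np.clip(i-o,0,100))
for n in ims:
    b=min((h((x,y,w),n),x,y,w) for x in np.arange(.55,.568,.002) for y in np.arange(-.056,-.038,.002) for w in np.arange(-.06,.061,.015))
    r=minimize(h,b[1:],args=(n,),method="Nelder-Mead",options=dict(initial_simplex=np.array(b[1:])+np.array([[0,0,0],[.003,0,0],[0,.003,0],[0,0,.01]])));print(n,"plate",r.x,r.fun)
    x,y,w=r.x; print("axis",x+.12*np.sin(w),y-.12*np.cos(w))
E
```

```text
Traceback (most recent call last):
  File "h.py", line 8, in proj
    c=arm.camera_info(cam);p=c["mtx"]@(c["R"]@np.asarray(X)+c["t"]);return p[:2]/p[2]
ValueError: time passes only in moves, steps and waits
```

```bash
cat > h.py <<'E'
import numpy as np, cv2
from plant import arm
INF={n:arm.camera_info(n) for n in("top","side")}
def ray(cam,u,v,z):
    c=INF[cam];R,t,K=c["R"],c["t"],c["mtx"]
    d=R.T@np.linalg.solve(K,[u,v,1.]); o=-R.T@t
    return o+d*(z-o[2])/d[2]
def proj(cam,X):
    c=INF[cam];p=(np.atleast_2d(X)@c["R"].T+c["t"])@c["mtx"].T;return p[:,:2]/p[:,2:]
E
cat > fit.py <<'E'
from h import *
from scipy.optimize import minimize
th=np.linspace(0,2*np.pi,180,endpoint=False)
ims={n:cv2.GaussianBlur(arm.camera(n),(0,0),0.7)for n in("top","side")}
def samp(n,P):
    p=proj(n,P).astype(np.float32)
    return cv2.remap(ims[n].astype(np.float32),p[:,:1].copy(),p[:,1:].copy(),cv2.INTER_LINEAR)[:,0]
def circ(n,c,r,z): return samp(n,np.c_[c[0]+r*np.cos(th),c[1]+r*np.sin(th),np.full(180,z)])
for n in ims:
    def f(c):
        o=circ(n,c,.060,.0705)[:,0];i=circ(n,c,.052,.0705)[:,0]
        return -np.mean(np.clip(o-i,-60,60))
    best=min(((f((x,y)),x,y) for x in np.arange(.548,.570,.001) for y in np.arange(-.18,-.155,.001)))
    print(n,"face",best)
    def g(c): 
        o=circ(n,c,.037,.074)[:,0];i=circ(n,c,.031,.078)[:,0]
        return -np.mean(np.clip(o-i,-60,60))
    print(n,"disc",min(((g((x,y)),x,y) for x in np.arange(.548,.570,.001) for y in np.arange(-.18,-.155,.001))))
L=np.linspace(-1,1,80)
def rect(s):
    a,b=.13+s,.21+s
    return np.r_[np.c_[a+0*L,.19*L],np.c_[-a+0*L,.19*L],np.c_[.11*L,b+0*L],np.c_[.11*L,-b+0*L]]
def h(p,n):
    c,s=np.cos(p[2]),np.sin(p[2]);R=np.array([[c,-s],[s,c]])
    q=lambda s:np.c_[rect(s)@R.T+p[:2],np.full(320,.07)]
    i=samp(n,q(-.006))[:,2];o=samp(n,q(.006))[:,2]
    return -np.mean(np.clip(i-o,0,100))
for n in ims:
    b=min((h((x,y,w),n),x,y,w) for x in np.arange(.55,.568,.002) for y in np.arange(-.056,-.038,.002) for w in np.arange(-.06,.061,.015))
    r=minimize(h,b[1:],args=(n,),method="Nelder-Mead",options=dict(initial_simplex=np.array(b[1:])+np.array([[0,0,0],[.003,0,0],[0,.003,0],[0,0,.01]])));print(n,"plate",r.x,r.fun)
    x,y,w=r.x; print("axis",x+.12*np.sin(w),y-.12*np.cos(w))
E
python3 fit.py
```

```text
top face (np.float32(-17.4363), np.float64(0.559), np.float64(-0.16699999999999998))
top disc (np.float32(-42.196537), np.float64(0.56), np.float64(-0.16799999999999998))
side face (np.float32(-57.707645), np.float64(0.556), np.float64(-0.16699999999999998))
side disc (np.float32(-47.511242), np.float64(0.557), np.float64(-0.16499999999999998))
top plate [ 0.56012342 -0.04638317 -0.01423746] -91.59001159667969
axis 0.5584149851911145 -0.16637100704533853
side plate [ 0.55785295 -0.04898703 -0.01367527] -78.79344940185547
axis 0.5562119642132198 -0.16897580909033677
```

```bash
cat > ang.py <<'E'
from h import *
C=np.array([.5575,-.167]);YAW=-.014
def cw(P): d=P[:2]-C; return YAW-np.arctan2(d[1],d[0]),np.hypot(*d)*1000
E
python3 - <<'E'
from ang import *
for n,o,x,y,z,k in [("top",(265,140),660,238,.077,"red"),("top",(265,140),642,291,.071,"yel"),("top",(265,140),610,200,.078,"ptr"),
  ("side",(290,215),376,236,.077,"red"),("side",(290,215),303,227,.071,"yel"),("side",(290,215),412,181,.078,"ptr tip"),("side",(290,215),404,124,.12,"bar top end"),("side",(290,215),318,80,.12,"bar other end"),("side",(290,215),362,98,.12,"bar line start")]:
    P=ray(n,o[0]+(x+.5)/5.9-.5,o[1]+(y+.5)/5.9-.5,z);print(n,k,P.round(4),np.round(cw(P),3))
im=arm.camera("side")[225:265,330:375,::-1];cv2.imwrite("pics/side2.png",cv2.resize(im,None,fx=16,fy=14,interpolation=cv2.INTER_NEAREST))
E
```

```text
top red [ 0.5604 -0.2133  0.077 ] [ 1.495 46.429]
top yel [ 0.5276 -0.2019  0.071 ] [ 2.264 45.949]
top ptr [ 0.5847 -0.1823  0.078 ] [ 0.499 31.229]
side red [ 0.5565 -0.2166  0.077 ] [ 1.576 49.58 ]
side yel [ 0.5243 -0.1996  0.071 ] [ 2.351 46.541]
side ptr tip [ 0.5805 -0.1853  0.078 ] [ 0.66  29.407]
side bar top end [ 0.5752 -0.1869  0.12  ] [ 0.832 26.617]
side bar other end [ 0.5403 -0.1508  0.12  ] [-2.401 23.584]
side bar line start [ 0.5589 -0.1665  0.12  ] [-0.385  1.463]
```

View pics/side2.png

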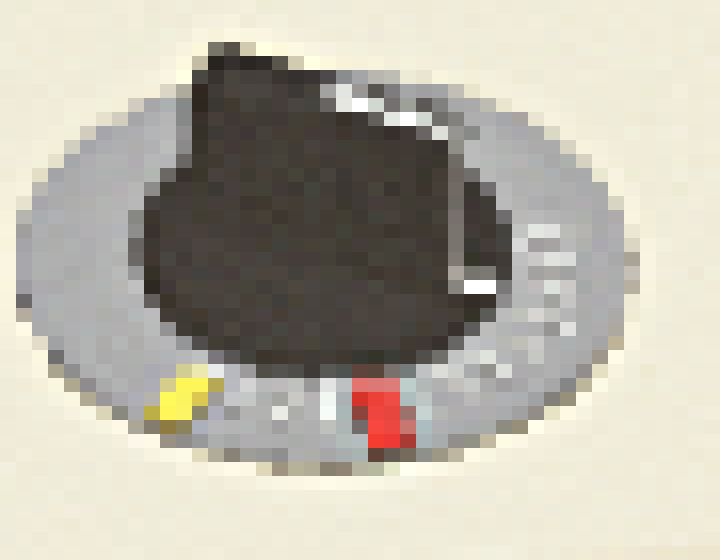

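```bash
cat > fitdial.py <<'E'
from ang import *
from scipy.optimize import minimize
t=np.linspace(0,2*np.pi,60)
S=8
def model(n,cx,cy,a):
    h=YAW-a;R=np.array([[np.cos(h),-np.sin(h)],[np.sin(h),np.cos(h)]])
    b=np.array([[sx*.025,sy*.007] for sx,sy in((1,1),(1,-1),(-1,-1),(-1,1))])@R.T+[cx,cy]
    bar=np.r_[np.c_[b,[.12]*4],np.c_[b,[.078]*4]]
    d=np.c_[cx+.034*np.cos(t),cy+.034*np.sin(t)];disc=np.r_[np.c_[d,[.078]*60],np.c_[d,[.0705]*60]]
    m=np.zeros((H*S,W*S),np.uint8)
    for P in(bar,disc):
        p=(proj(n,P)-O[n]+.5)*S
        cv2.fillConvexPoly(m,cv2.convexHull(p.astype(np.float32)).round().astype(np.int32),1)
    return cv2.resize(m.astype(np.float32),(W,H),interpolation=cv2.INTER_AREA)
H,W=60,60;O={"top":np.array([335,150]),"side":np.array([320,215])}
# white-line points
if __name__=="__main__":
  for n in("side","top"):
    im=arm.camera(n).astype(float);o=O[n];cr=im[o[1]:o[1]+H,o[0]:o[0]+W]
    g=cr.max(-1); dark=np.clip((170-g)/(170-65),0,1)
    if n=="top": dark=np.clip((175-g)/(175-75),0,1)
    def f(p):
        m=model(n,*p)
        if n=="top": m=cv2.GaussianBlur(m,(0,0),1.3)
        return ((m-dark)**2).sum()
    res=[]
    for a in np.arange(.2,1.1,.1):
        r=minimize(f,[.5575,-.167,a],method="Nelder-Mead",options=dict(initial_simplex=[[.5575,-.167,a],[.561,-.167,a],[.5575,-.163,a],[.5575,-.167,a+.1]]));res.append((r.fun,*r.x))
    for r in sorted(res)[:3]: print(n,np.round(r,4))
E
python3 fitdial.py
```

```text
side [99.272   0.5562 -0.1658  0.6949]
side [99.349   0.556  -0.1657  0.6137]
side [99.6543  0.5558 -0.1661  0.6375]
top [91.3418  0.5594 -0.1673  1.0118]
top [91.394   0.5592 -0.1673  1.027 ]
top [91.6436  0.5592 -0.1673  0.8529]
```

```bash
cat > st.py <<'E'
from ang import *
from scipy.spatial.transform import Rotation as Ro
def st():
    o=arm.get_obs();R=Ro.from_rotvec(o["tool_rot"]).as_matrix();hx=np.arctan2(R[1,0],R[0,0])
    print("t",round(o["clock"],2),"tcp",o["tcp_pos"].round(4),"headx",hx.round(4),"cw(x)",round(YAW-hx,4),"q",o["joint_positions"].round(3),"F",o["wrist_force"].round(2),"T",o["wrist_torque"].round(3),"w",o["gripper_width"].round(4))
    return o,R,hx
def to(x,y,z,head):
    o,R,hx=st()
    d=R.T@(np.array([x,y,z])-o["tcp_pos"])*100
    tn=(hx-head+np.pi)%(2*np.pi)-np.pi   # positive turn about tool y(down)= cw
    print("shift cm in tool axes now",d.round(2),"turn deg",np.degrees(tn).round(2))
if __name__=="__main__":
    o,R,hx=st();print(R.round(3))
E
python3 st.py
```

```text
Traceback (most recent call last):
  File "st.py", line 13, in <module>
    o,R,hx=st();print(R.round(3))
           ~~^^
  File "st.py", line 5, in st
    print("t",round(o["clock"],2),"tcp",o["tcp_pos"].round(4),"headx",hx.round(4),"cw(x)",round(YAW-hx,4),"q",o["joint_positions"].round(3),"F",o["wrist_force"].round(2),"T",o["wrist_torque"].round(3),"w",o["gripper_width"].round(4))
                                                                                                                                                                                                             ^^^^^^^^^^^^^^^^^^^^^^^^
AttributeError: 'float' object has no attribute 'round'
```

```bash
sed -i 's/o\["gripper_width"\].round(4)/round(o["gripper_width"],4)/' st.py; python3 st.py; python3 -c "
from st import *
to(.5575,-.1665,.34,YAW-.63)"
```

```text
t 1.35 tcp [ 0.1211 -0.5108  0.4047] headx -2.9088 cw(x) 2.8948 q [-1.338  0.126 -0.04   1.405  0.     1.571] F [-0.51  0.13 -0.16] T [-0.    -0.019  0.006] w 0.0854
[[-0.973  0.     0.231]
 [-0.231  0.    -0.973]
 [-0.    -1.    -0.   ]]
t 1.35 tcp [ 0.1211 -0.5108  0.4047] headx -2.9088 cw(x) 2.8948 q [-1.338  0.126 -0.04   1.405  0.     1.571] F [-0.51  0.13 -0.16] T [-0.    -0.019  0.006] w 0.0854
shift cm in tool axes now [-50.41   6.47 -23.44] turn deg -129.76
```

Request:
move_arm --increments '[-3.36, 0, -1.56, 0, 0, -3.36, 0, -1.56, 0, 0, -3.36, 0, -1.56, 0, 0, -3.36, 0, -1.56, 0, 0, -3.36, 0, -1.56, 0, 0]'

```text
clock: 1.77
tcp_pos: [0.2675, -0.395, 0.4048]
tool_rot: [-0.244, 2.098, -2.099]
wrist_force: [0.8, -0.4, -0.2]
gripper_width: 0.0854
```

Request:
move_arm --increments '[-3.36, 0, -1.56, 0, 0, -3.36, 0, -1.56, 0, 0, -3.36, 0, -1.56, 0, 0, -3.36, 0, -1.56, 0, 0, -3.36, 0, -1.56, 0, 0]'

```text
clock: 2.18
tcp_pos: [0.4132, -0.28, 0.4049]
tool_rot: [-0.245, 2.097, -2.098]
wrist_force: [0.0, -0.7, -0.1]
gripper_width: 0.0855
```

Request:
move_arm --increments '[-3.36, 0, -1.56, 0, 0, -3.36, 0, -1.56, 0, 0, -3.36, 0, -1.56, 0, 0, -3.36, 0, -1.56, 0, 0, -3.36, 0, -1.56, 0, 0]'

```text
clock: 2.6
tcp_pos: [0.5588, -0.1653, 0.4048]
tool_rot: [-0.245, 2.098, -2.098]
wrist_force: [0.4, 0.1, 0.8]
gripper_width: 0.0854
```

Request:
move_arm --increments '[0, 0, 0, -7, 0, 0, 0, 0, -7, 0, 0, 0, 0, -7, 0, 0, 0, 0, -7, 0, 0, 0, 0, -7, 0]'

```text
clock: 3.02
tcp_pos: [0.5577, -0.1667, 0.4045]
tool_rot: [-0.778, 1.717, -1.717]
wrist_force: [0.0, 0.6, 0.3]
gripper_width: 0.0854
```

Request:
move_arm --increments '[0, 0, 0, -7, 0, 0, 0, 0, -7, 0, 0, 0, 0, -7, 0, 0, 0, 0, -7, 0, 0, 0, 0, -7, 0]'

```text
clock: 3.43
tcp_pos: [0.5576, -0.1669, 0.4046]
tool_rot: [-1.155, 1.29, -1.29]
wrist_force: [0.4, -0.1, 0.9]
gripper_width: 0.0855
```

Request:
move_arm --increments '[0, 0, 0, -7, 0, 0, 0, 0, -7, 0, 0, 0, 0, -7, 0, 0, 0, 0, -7, 0, 0, 0, 0, -7, 0]'

```text
clock: 3.85
tcp_pos: [0.5576, -0.1669, 0.4046]
tool_rot: [-1.405, 0.833, -0.833]
wrist_force: [0.0, -0.2, 0.4]
gripper_width: 0.0855
```

```bash
python3 -c "
from st import *
to(.5575,-.1665,.2587,YAW-.63)"
```

```text
t 3.85 tcp [ 0.5576 -0.1669  0.4046] headx -1.0701 cw(x) 1.0561 q [-0.291  0.235  0.093  1.428  0.     0.779] F [ 0.03 -0.16  0.4 ] T [ 0.025 -0.031 -0.013] w 0.0855
shift cm in tool axes now [-3.000e-02  1.459e+01  1.000e-02] turn deg -24.42
```

Request:
move_arm --increments '[0, 2, 0, -5, 0, 0, 3, 0, -5, 0, 0, 3, 0, -5, 0, 0, 2, 0, -5, 0, 0, 1, 0, -4.4, 0]'

```text
clock: 4.27
tcp_pos: [0.5566, -0.1666, 0.2913]
tool_rot: [-1.511, 0.509, -0.502]
wrist_force: [0.2, -0.5, 0.4]
gripper_width: 0.0856
```

Request:
move_arm --increments '[0, 1.2, 0, 0, 0, 0, 1, 0, 0, 0, 0, 0.8, 0, 0, 0, 0, 0.6, 0, 0, 0, 0, 0, 0, 0, 0]'

```text
clock: 4.68
tcp_pos: [0.5573, -0.1668, 0.2575]
tool_rot: [-1.51, 0.511, -0.508]
wrist_force: [0.0, -0.3, -0.1]
gripper_width: 0.0852
```

```bash
python3 -c "
from st import *
to(.5575,-.1665,.2587,YAW-.63)
for n,(a,b,c,d) in {'top':(265,100,400,225),'side':(270,170,400,270)}.items():
    cr=arm.camera(n)[b:d,a:c,::-1]; cv2.imwrite(f'pics/{n}3.png',cv2.resize(cr,None,fx=4.5,fy=4.5,interpolation=cv2.INTER_CUBIC))
"
```

```text
t 4.68 tcp [ 0.5573 -0.1668  0.2575] headx -0.6505 cw(x) 0.6365 q [-0.291  0.271 -0.187  1.115  0.     0.36 ] F [ 0.04 -0.3  -0.08] T [ 0.032 -0.011  0.008] w 0.0852
shift cm in tool axes now [ 0.   -0.12  0.03] turn deg -0.37
```

View pics/side3.png

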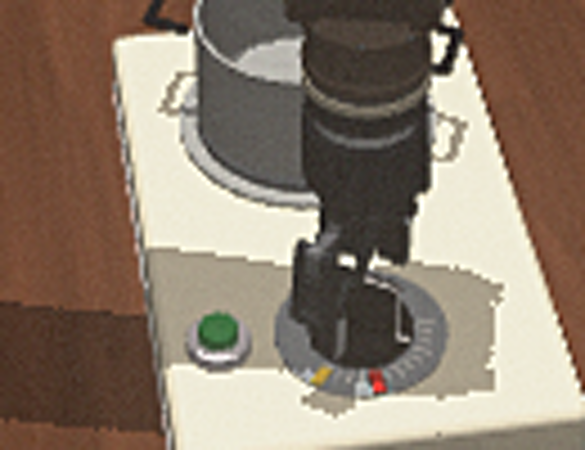

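The side picture shows the bar standing between the open fingers at about crop (370,320), and tab and button clear. I close gently.

Request:
move_arm --increments '[0, 0, 0, 0, 1, 0, 0, 0, 0, 1, 0, 0, 0, 0, 1, 0, 0, 0, 0, 1, 0, 0, 0, 0, 1]' --grip_force 25

```text
clock: 5.2
tcp_pos: [0.5576, -0.1669, 0.259]
tool_rot: [-1.51, 0.509, -0.51]
wrist_force: [0.3, 0.4, 0.2]
gripper_width: 0.0254
```

Request:
move_arm --increments '[0, 0, 0, 0, 1, 0, 0, 0, 0, 1, 0, 0, 0, 0, 1, 0, 0, 0, 0, 1, 0, 0, 0, 0, 1]'

```text
clock: 5.62
tcp_pos: [0.558, -0.1664, 0.2591]
tool_rot: [-1.509, 0.508, -0.51]
wrist_force: [3.5, 4.7, 1.2]
gripper_width: 0.0135
```

```bash
python3 -c "
from st import *
to(.5575,-.1665,.2587,YAW-.63)
for n,(a,b,c,d) in {'top':(265,100,400,225),'side':(270,170,400,270)}.items():
    cr=arm.camera(n)[b:d,a:c,::-1]; cv2.imwrite(f'pics/{n}4.png',cv2.resize(cr,None,fx=4.5,fy=4.5,interpolation=cv2.INTER_CUBIC))
"
```

```text
t 5.62 tcp [ 0.558  -0.1664  0.2591] headx -0.6498 cw(x) 0.6358 q [-0.29   0.269 -0.185  1.116  0.002  0.36 ] F [3.53 4.71 1.21] T [ 0.988 -0.665 -0.002] w 0.0135
shift cm in tool axes now [-0.04  0.04 -0.04] turn deg -0.33
```

View pics/side4.png

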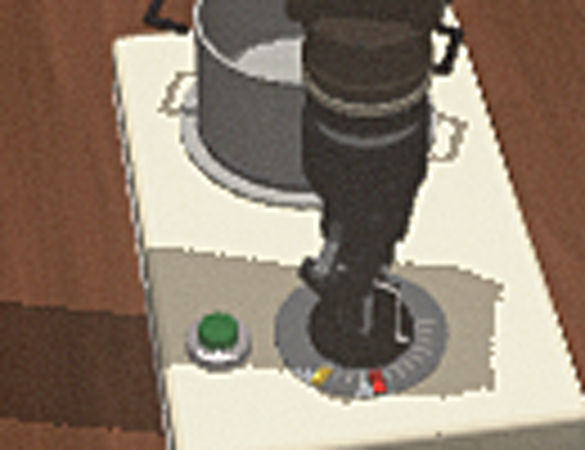

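Request:
move_arm --increments '[0, 0, 0.06, 0, 1, 0, 0, 0, 0, 1, 0, 0, 0, 0, 1, 0, 0, 0, 0, 1, 0, 0, 0, 0, 1]' --grip_force 50

```text
clock: 6.13
tcp_pos: [0.5582, -0.1663, 0.2591]
tool_rot: [-1.509, 0.508, -0.51]
wrist_force: [1.8, 3.8, 3.6]
gripper_width: 0.0131
```

```bash
python3 -c "
from st import *
st()"
```

```text
t 6.13 tcp [ 0.5582 -0.1663  0.2591] headx -0.6501 cw(x) 0.6361 q [-2.900e-01  2.700e-01 -1.840e-01  1.116e+00  1.000e-03  3.600e-01] F [1.77 3.83 3.63] T [ 0.925 -0.646  0.023] w 0.0131
```

Request:
move_arm --increments '[0, 0, 0, 4, 1, 0, 0, 0, 5, 1, 0, 0, 0, 5, 1, 0, 0, 0, 5, 1, 0, 0, 0, 4, 1]'

```text
clock: 6.55
tcp_pos: [0.5579, -0.1664, 0.2591]
tool_rot: [-1.41, 0.822, -0.823]
wrist_force: [1.5, 3.4, 5.7]
gripper_width: 0.0133
```

```bash
python3 -c "
from st import *
st()"
```

```text
t 6.55 tcp [ 0.5579 -0.1664  0.2591] headx -1.056 cw(x) 1.042 q [-0.29   0.27  -0.184  1.116  0.     0.766] F [1.46 3.42 5.65] T [ 0.851 -0.304  0.04 ] w 0.0133
```

Request:
move_arm --increments '[0, 0, 0, 4, 1, 0, 0, 0, 5, 1, 0, 0, 0, 5, 1, 0, 0, 0, 5, 1, 0, 0, 0, 4, 1]'

```text
clock: 6.97
tcp_pos: [0.5576, -0.1664, 0.2591]
tool_rot: [-1.261, 1.126, -1.125]
wrist_force: [1.7, 3.8, 6.5]
gripper_width: 0.0136
```

```bash
python3 -c "
from st import *
st()"
```

```text
t 6.97 tcp [ 0.5576 -0.1664  0.2591] headx -1.4575 cw(x) 1.4435 q [-0.29   0.269 -0.185  1.117 -0.     1.168] F [1.67 3.78 6.52] T [ 0.881 -0.047  0.087] w 0.0136
```

Request:
move_arm --increments '[0, 0, 0, 5, 1, 0, 0, 0, 5, 1, 0, 0, 0, 5, 1, 0, 0, 0, 5, 1, 0, 0, 0, 5, 1]'

```text
clock: 7.38
tcp_pos: [0.5574, -0.1663, 0.259]
tool_rot: [-1.039, 1.444, -1.443]
wrist_force: [-2.0, 4.4, 6.7]
gripper_width: 0.0131
```

Request:
move_arm --increments '[0, 0, 0, 5, 1, 0, 0, 0, 5, 1, 0, 0, 0, 5, 1, 0, 0, 0, 5, 1, 0, 0, 0, 3, 1]'

```text
clock: 7.8
tcp_pos: [0.5572, -0.1661, 0.259]
tool_rot: [-0.776, 1.721, -1.719]
wrist_force: [-2.2, 5.3, 8.9]
gripper_width: 0.0132
```

```bash
python3 -c "
from st import *
st()
n='side';cr=arm.camera(n)[170:270,270:400,::-1]; cv2.imwrite(f'pics/{n}5.png',cv2.resize(cr,None,fx=4.5,fy=4.5,interpolation=cv2.INTER_CUBIC))
st()
"
```

```text
t 7.8 tcp [ 0.5572 -0.1661  0.259 ] headx -2.295 cw(x) 2.281 q [-0.29   0.269 -0.185  1.118  0.     2.005] F [-2.24  5.27  8.9 ] T [1.268 0.472 0.138] w 0.0132
t 7.85 tcp [ 0.5572 -0.1661  0.259 ] headx -2.2964 cw(x) 2.2824 q [-0.29   0.269 -0.185  1.118  0.     2.007] F [-1.06  5.48  8.92] T [1.26  0.459 0.08 ] w 0.0137
```

View pics/side5.png

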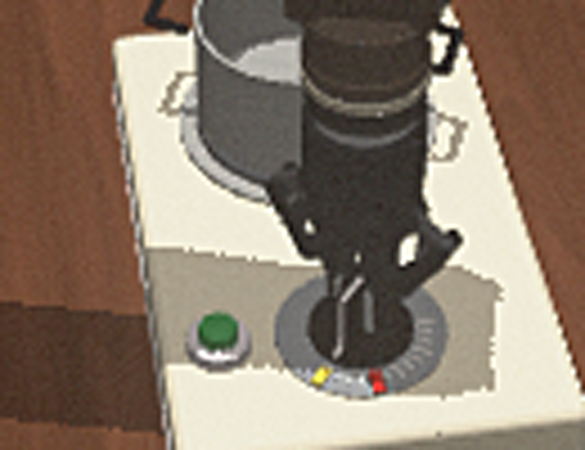

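Request:
move_arm --increments '[0, 0, 0, 2, 1, 0, 0, 0, 2, 1, 0, 0, 0, 2, 1, 0, 0, 0, 2, 1, 0, 0, 0, 0, 1]'

```text
clock: 8.27
tcp_pos: [0.5571, -0.1661, 0.2591]
tool_rot: [-0.671, 1.811, -1.808]
wrist_force: [-1.5, 5.5, 8.5]
gripper_width: 0.0136
```

```bash
python3 -c "
from st import *
st()"
```

```text
t 8.27 tcp [ 0.5571 -0.1661  0.2591] headx -2.432 cw(x) 2.418 q [-2.900e-01  2.690e-01 -1.850e-01  1.118e+00  1.000e-03  2.142e+00] F [-1.53  5.53  8.5 ] T [1.374 0.475 0.054] w 0.0136
```

Request:
move_arm --increments '[0, 0, 0, 0.7, 1, 0, 0, 0, 0.6, 1, 0, 0, 0, 0.6, 1, 0, 0, 0, 0.6, 1, 0, 0, 0, 0, 1]'

```text
clock: 8.68
tcp_pos: [0.5571, -0.166, 0.259]
tool_rot: [-0.638, 1.839, -1.836]
wrist_force: [-2.7, 5.4, 7.7]
gripper_width: 0.0133
```

```bash
python3 -c "
from st import *
st()"
```

```text
t 8.68 tcp [ 0.5571 -0.166   0.259 ] headx -2.4746 cw(x) 2.4606 q [-2.900e-01  2.690e-01 -1.850e-01  1.118e+00  1.000e-03  2.185e+00] F [-2.7   5.4   7.73] T [1.288 0.509 0.017] w 0.0133
```

Request:
move_arm --increments '[0, 0, 0, 0.7, 1, 0, 0, 0, 0.6, 1, 0, 0, 0, 0.6, 1, 0, 0, 0, 0.6, 1, 0, 0, 0, 0, 1]'

```text
clock: 9.1
tcp_pos: [0.5571, -0.166, 0.259]
tool_rot: [-0.602, 1.867, -1.863]
wrist_force: [-2.6, 6.0, 7.9]
gripper_width: 0.0133
```

```bash
python3 -c "
from st import *
st()"
```

```text
t 9.1 tcp [ 0.5571 -0.166   0.259 ] headx -2.5182 cw(x) 2.5042 q [-2.900e-01  2.690e-01 -1.850e-01  1.118e+00  1.000e-03  2.228e+00] F [-2.6   6.    7.94] T [1.364 0.482 0.036] w 0.0133
```

Request:
move_arm --increments '[0, 0, 0, 0.7, 1, 0, 0, 0, 0.6, 1, 0, 0, 0, 0.6, 1, 0, 0, 0, 0.6, 1, 0, 0, 0, 0, 1]'

```text
clock: 9.52
tcp_pos: [0.5571, -0.166, 0.259]
tool_rot: [-0.566, 1.894, -1.891]
wrist_force: [-3.2, 5.9, 8.2]
gripper_width: 0.0135
```

```bash
python3 -c "
from st import *
st()"
```

```text
t 9.52 tcp [ 0.5571 -0.166   0.259 ] headx -2.5618 cw(x) 2.5478 q [-2.900e-01  2.690e-01 -1.850e-01  1.118e+00  1.000e-03  2.272e+00] F [-3.17  5.86  8.18] T [1.41  0.561 0.057] w 0.0135
```

Still free; continue one step at a time, reading the torque after each.

Request:
move_arm --increments '[0, 0, 0, 0.7, 1, 0, 0, 0, 0.6, 1, 0, 0, 0, 0.6, 1, 0, 0, 0, 0.6, 1, 0, 0, 0, 0, 1]'

```text
clock: 9.93
tcp_pos: [0.5571, -0.1659, 0.259]
tool_rot: [-0.529, 1.921, -1.918]
wrist_force: [-2.2, 5.8, 8.5]
gripper_width: 0.0131
```

```bash
python3 -c "
from st import *
st()"
```

```text
t 9.93 tcp [ 0.5571 -0.1659  0.259 ] headx -2.6054 cw(x) 2.5914 q [-2.900e-01  2.690e-01 -1.850e-01  1.118e+00  1.000e-03  2.316e+00] F [-2.17  5.83  8.5 ] T [ 1.423  0.567 -0.002] w 0.0131
```

Request:
move_arm --increments '[0, 0, 0, 0.7, 1, 0, 0, 0, 0.6, 1, 0, 0, 0, 0.6, 1, 0, 0, 0, 0.6, 1, 0, 0, 0, 0, 1]'

```text
clock: 10.35
tcp_pos: [0.5571, -0.1659, 0.259]
tool_rot: [-0.491, 1.948, -1.944]
wrist_force: [-2.4, 5.2, 8.7]
gripper_width: 0.0133
```

```bash
python3 -c "
from st import *
st()"
```

```text
t 10.35 tcp [ 0.5571 -0.1659  0.259 ] headx -2.649 cw(x) 2.635 q [-2.900e-01  2.690e-01 -1.850e-01  1.119e+00  1.000e-03  2.359e+00] F [-2.36  5.16  8.72] T [1.46  0.513 0.072] w 0.0133
```

Request:
move_arm --increments '[0, 0, 0, 0.7, 1, 0, 0, 0, 0.6, 1, 0, 0, 0, 0.6, 1, 0, 0, 0, 0.6, 1, 0, 0, 0, 0, 1]'

```text
clock: 10.77
tcp_pos: [0.5571, -0.1659, 0.259]
tool_rot: [-0.452, 1.975, -1.971]
wrist_force: [-2.9, 5.7, 7.9]
gripper_width: 0.0132
```

```bash
python3 -c "
from st import *
st()"
```

```text
t 10.77 tcp [ 0.5571 -0.1659  0.259 ] headx -2.6926 cw(x) 2.6786 q [-2.900e-01  2.690e-01 -1.850e-01  1.119e+00  1.000e-03  2.403e+00] F [-2.91  5.73  7.87] T [1.465 0.499 0.042] w 0.0132
```

Request:
move_arm --increments '[0, 0, 0, 0.7, 1, 0, 0, 0, 0.6, 1, 0, 0, 0, 0.6, 1, 0, 0, 0, 0.6, 1, 0, 0, 0, 0, 1]'

```text
clock: 11.18
tcp_pos: [0.557, -0.1659, 0.259]
tool_rot: [-0.412, 2.001, -1.997]
wrist_force: [-2.4, 6.1, 9.5]
gripper_width: 0.0135
```

```bash
python3 -c "
from st import *
st()"
```

```text
t 11.18 tcp [ 0.557  -0.1659  0.259 ] headx -2.7362 cw(x) 2.7222 q [-2.900e-01  2.690e-01 -1.850e-01  1.119e+00  1.000e-03  2.447e+00] F [-2.41  6.06  9.5 ] T [1.56  0.541 0.003] w 0.0135
```

Request:
move_arm --increments '[0, 0, 0, 0.7, 1, 0, 0, 0, 0.6, 1, 0, 0, 0, 0.6, 1, 0, 0, 0, 0.6, 1, 0, 0, 0, 0, 1]'

```text
clock: 11.6
tcp_pos: [0.557, -0.1659, 0.259]
tool_rot: [-0.371, 2.027, -2.023]
wrist_force: [-3.1, 5.9, 8.9]
gripper_width: 0.0131
```

```bash
python3 -c "
from st import *
st()"
```

```text
t 11.6 tcp [ 0.557  -0.1659  0.259 ] headx -2.7799 cw(x) 2.7659 q [-2.900e-01  2.690e-01 -1.850e-01  1.119e+00  1.000e-03  2.490e+00] F [-3.07  5.93  8.93] T [1.554 0.518 0.055] w 0.0131
```

Request:
move_arm --increments '[0, 0, 0, 0.7, 1, 0, 0, 0, 0.6, 1, 0, 0, 0, 0.6, 1, 0, 0, 0, 0.6, 1, 0, 0, 0, 0, 1]'

```text
clock: 12.02
tcp_pos: [0.5571, -0.1658, 0.259]
tool_rot: [-0.33, 2.052, -2.048]
wrist_force: [-2.3, 6.5, 8.8]
gripper_width: 0.0129
```

```bash
python3 -c "
from st import *
st()"
```

```text
t 12.02 tcp [ 0.5571 -0.1658  0.259 ] headx -2.8235 cw(x) 2.8095 q [-2.900e-01  2.690e-01 -1.850e-01  1.119e+00  1.000e-03  2.534e+00] F [-2.28  6.52  8.8 ] T [1.615 0.599 0.025] w 0.0129
```

Request:
move_arm --increments '[0, 0, 0, 0.7, 1, 0, 0, 0, 0.6, 1, 0, 0, 0, 0.6, 1, 0, 0, 0, 0.6, 1, 0, 0, 0, 0, 1]'

```text
clock: 12.43
tcp_pos: [0.557, -0.1658, 0.259]
tool_rot: [-0.288, 2.077, -2.073]
wrist_force: [-1.2, 6.1, 8.7]
gripper_width: 0.0132
```

```bash
python3 -c "
from st import *
st()
n='side';cr=arm.camera(n)[200:265,310:390,::-1]; cv2.imwrite(f'pics/{n}6.png',cv2.resize(cr,None,fx=8,fy=8,interpolation=cv2.INTER_CUBIC))
st()"
```

```text
t 12.43 tcp [ 0.557  -0.1658  0.259 ] headx -2.8671 cw(x) 2.8531 q [-2.900e-01  2.690e-01 -1.850e-01  1.119e+00  1.000e-03  2.577e+00] F [-1.21  6.11  8.65] T [1.615 0.545 0.064] w 0.0132
t 12.48 tcp [ 0.557  -0.1658  0.259 ] headx -2.8667 cw(x) 2.8527 q [-2.900e-01  2.690e-01 -1.850e-01  1.119e+00  1.000e-03  2.577e+00] F [-2.55  6.53  8.8 ] T [1.559 0.591 0.027] w 0.0134
```

View pics/side6.png

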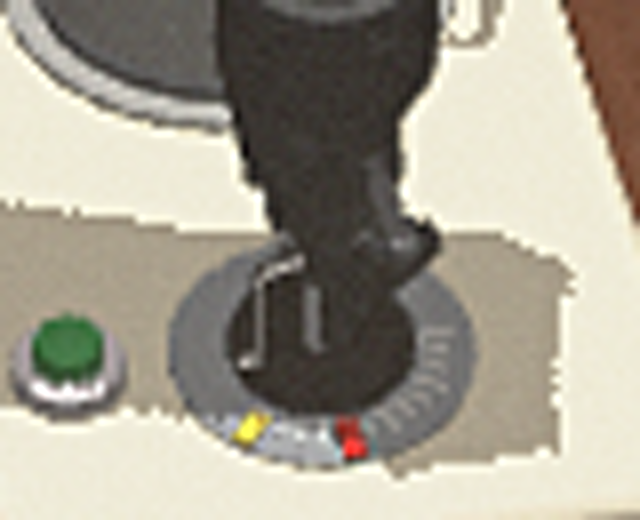

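The pointer (crop about (246,360)) has turned with the gripper well past the yellow mark (250,428), and there's still no stop torque. Continuing.

Request:
move_arm --increments '[0, 0, 0, 0.7, 1, 0, 0, 0, 0.6, 1, 0, 0, 0, 0.6, 1, 0, 0, 0, 0.6, 1, 0, 0, 0, 0, 1]'

```text
clock: 12.9
tcp_pos: [0.557, -0.1658, 0.259]
tool_rot: [-0.245, 2.102, -2.097]
wrist_force: [-1.5, 7.1, 7.3]
gripper_width: 0.0132
```

```bash
python3 -c "
from st import *
st()"
```

```text
t 12.9 tcp [ 0.557  -0.1658  0.259 ] headx -2.9106 cw(x) 2.8966 q [-2.900e-01  2.690e-01 -1.850e-01  1.119e+00  1.000e-03  2.621e+00] F [-1.48  7.06  7.29] T [1.649 0.526 0.05 ] w 0.0132
```

Request:
move_arm --increments '[0, 0, 0, 0.7, 1, 0, 0, 0, 0.6, 1, 0, 0, 0, 0.6, 1, 0, 0, 0, 0.6, 1, 0, 0, 0, 0, 1]'

```text
clock: 13.32
tcp_pos: [0.5571, -0.1657, 0.2591]
tool_rot: [-0.201, 2.126, -2.121]
wrist_force: [-2.1, 6.2, 8.1]
gripper_width: 0.0134
```

```bash
python3 -c "
from st import *
st();arm.camera('side');st()"
```

```text
t 13.32 tcp [ 0.5571 -0.1657  0.2591] headx -2.9537 cw(x) 2.9397 q [-2.890e-01  2.690e-01 -1.850e-01  1.119e+00  2.000e-03  2.664e+00] F [-2.13  6.23  8.1 ] T [1.635 0.483 0.291] w 0.0134
t 13.37 tcp [ 0.5571 -0.1657  0.2591] headx -2.9534 cw(x) 2.9394 q [-2.900e-01  2.690e-01 -1.850e-01  1.119e+00  2.000e-03  2.664e+00] F [-2.08  6.82  8.74] T [1.595 0.494 0.294] w 0.0135
```

Request:
move_arm --increments '[0, 0, 0, 0.5, 1, 0, 0, 0, 0, 1, 0, 0, 0, 0, 1, 0, 0, 0, 0, 1, 0, 0, 0, 0, 1]'

```text
clock: 13.78
tcp_pos: [0.5571, -0.1657, 0.2591]
tool_rot: [-0.193, 2.13, -2.126]
wrist_force: [-2.9, 6.1, 8.4]
gripper_width: 0.0133
```

```bash
python3 -c "
from st import *
st();arm.camera('side');st()"
```

```text
t 13.78 tcp [ 0.5571 -0.1657  0.2591] headx -2.962 cw(x) 2.948 q [-2.890e-01  2.690e-01 -1.850e-01  1.119e+00  1.000e-03  2.673e+00] F [-2.94  6.1   8.41] T [1.635 0.492 0.258] w 0.0133
t 13.83 tcp [ 0.557  -0.1657  0.259 ] headx -2.962 cw(x) 2.948 q [-2.890e-01  2.690e-01 -1.850e-01  1.119e+00  1.000e-03  2.672e+00] F [-1.93  6.77  8.64] T [1.634 0.506 0.288] w 0.0134
```

Request:
move_arm --increments '[0, 0, 0, 0, 1, 0, 0, 0, 0, 1, 0, 0, 0, 0, 1, 0, 0, 0, 0, 1, 0, 0, 0, 0, 1]'

```text
clock: 14.25
tcp_pos: [0.5571, -0.1657, 0.259]
tool_rot: [-0.193, 2.13, -2.126]
wrist_force: [-2.6, 6.6, 8.4]
gripper_width: 0.0132
```

Request:
move_arm --increments '[0, 0, 0, 0, 1, 0, 0, 0, 0, 1, 0, 0, 0, 0, 1, 0, 0, 0, 0, 1, 0, 0, 0, 0, 1]'

```text
clock: 14.67
tcp_pos: [0.5571, -0.1657, 0.2591]
tool_rot: [-0.193, 2.13, -2.126]
wrist_force: [-2.1, 6.5, 7.4]
gripper_width: 0.0137
```

```bash
python3 -c "
from st import *
st();arm.camera('side');st()"
```

```text
t 14.67 tcp [ 0.5571 -0.1657  0.2591] headx -2.9619 cw(x) 2.9479 q [-2.890e-01  2.690e-01 -1.850e-01  1.119e+00  2.000e-03  2.672e+00] F [-2.13  6.53  7.37] T [1.571 0.499 0.309] w 0.0137
t 14.72 tcp [ 0.5571 -0.1657  0.259 ] headx -2.962 cw(x) 2.948 q [-2.890e-01  2.690e-01 -1.850e-01  1.119e+00  2.000e-03  2.672e+00] F [-1.74  5.8   7.79] T [1.66  0.524 0.305] w 0.0134
```

Request:
move_arm --increments '[0, 0, 0, -4, 1, 0, 0, 0, -6, 1, 0, 0, 0, -6, 1, 0, 0, 0, -6, 1, 0, 0, 0, -6, 1]'

```text
clock: 15.13
tcp_pos: [0.5571, -0.166, 0.259]
tool_rot: [-0.642, 1.835, -1.832]
wrist_force: [-1.4, 4.6, 7.1]
gripper_width: 0.0132
```

Request:
move_arm --increments '[0, 0, 0, -6, 1, 0, 0, 0, -6, 1, 0, 0, 0, -6, 1, 0, 0, 0, -6, 1, 0, 0, 0, -6, 1]'

```text
clock: 15.55
tcp_pos: [0.5573, -0.1663, 0.259]
tool_rot: [-1.009, 1.481, -1.479]
wrist_force: [-0.6, 4.0, 7.2]
gripper_width: 0.0133
```

Request:
move_arm --increments '[0, 0, 0, -6, 1, 0, 0, 0, -6, 1, 0, 0, 0, -6, 1, 0, 0, 0, -4, 1, 0, 0, 0, 0, 1]'

```text
clock: 15.97
tcp_pos: [0.5576, -0.1664, 0.2591]
tool_rot: [-1.213, 1.204, -1.204]
wrist_force: [0.4, 3.4, 5.6]
gripper_width: 0.0138
```

```bash
python3 -c "
from st import *
st()
for n,(a,b,c,d) in {'top':(340,160,395,215),'side':(310,200,390,265)}.items():
    cr=arm.camera(n)[b:d,a:c,::-1]; cv2.imwrite(f'pics/{n}7.png',cv2.resize(cr,None,fx=9,fy=9,interpolation=cv2.INTER_CUBIC))
st()"
```

```text
t 15.97 tcp [ 0.5576 -0.1664  0.2591] headx -1.5638 cw(x) 1.5498 q [-0.29   0.269 -0.185  1.117 -0.     1.274] F [0.4  3.42 5.62] T [0.896 0.021 0.058] w 0.0138
t 16.07 tcp [ 0.5576 -0.1664  0.2591] headx -1.5667 cw(x) 1.5527 q [-0.29   0.269 -0.185  1.117 -0.     1.277] F [0.29 3.04 5.06] T [0.91  0.032 0.027] w 0.0136
```

View pics/side7.png

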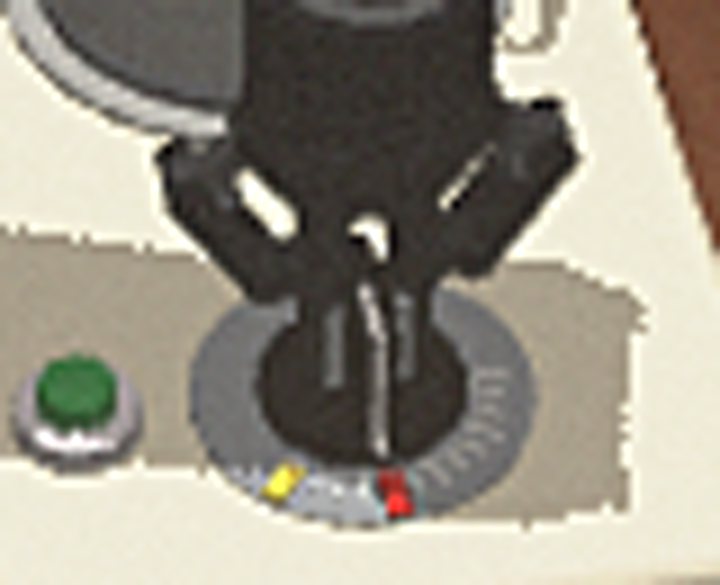

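```bash
python3 - <<'E'
from ang import *
for C_ in ([.5575,-.1665],[.556,-.166],[.5575,-.169]):
  C[:]=C_
  print(C_)
  for x,y,z,k in [(379,455,.078,"tip"),(395,493,.076,"red"),(388,478,.077,"red inner"),(401,510,.072,"red outer"),(281,483,.071,"yel")]:
    P=ray("side",310+(x+.5)/9-.5,200+(y+.5)/9-.5,z);print(k,P.round(4),np.round(cw(P),3))
print([ (proj("side",[.5575,-.1665,z])-[310,200]+.5)*9 for z in (.07,.078,.12)])
im=arm.camera("side")[235:262,335:370,::-1];cv2.imwrite("pics/side8.png",cv2.resize(im,None,fx=20,fy=20,interpolation=cv2.INTER_NEAREST))
E
```

```text
[0.5575, -0.1665]
tip [ 0.5551 -0.2     0.078 ] [ 1.629 33.579]
red [ 0.5573 -0.2148  0.076 ] [ 1.561 48.318]
red inner [ 0.5562 -0.2091  0.077 ] [ 1.588 42.663]
red outer [ 0.5585 -0.2186  0.072 ] [ 1.537 52.101]
yel [ 0.5237 -0.2002  0.071 ] [ 2.344 47.67 ]
[0.556, -0.166]
tip [ 0.5551 -0.2     0.078 ] [ 1.584 34.003]
red [ 0.5573 -0.2148  0.076 ] [ 1.531 48.834]
red inner [ 0.5562 -0.2091  0.077 ] [ 1.553 43.143]
red outer [ 0.5585 -0.2186  0.072 ] [ 1.509 52.651]
yel [ 0.5237 -0.2002  0.071 ] [ 2.314 46.981]
[0.5575, -0.169]
tip [ 0.5551 -0.2     0.078 ] [ 1.635 31.086]
red [ 0.5573 -0.2148  0.076 ] [ 1.562 45.818]
red inner [ 0.5562 -0.2091  0.077 ] [ 1.59  40.165]
red outer [ 0.5585 -0.2186  0.072 ] [ 1.536 49.601]
yel [ 0.5237 -0.2002  0.071 ] [ 2.382 45.939]
[array([[366.42195576, 395.5969933 ]]), array([[366.78190719, 378.37320666]]), array([[368.71546788, 285.8517338 ]])]
```

View pics/side8.png

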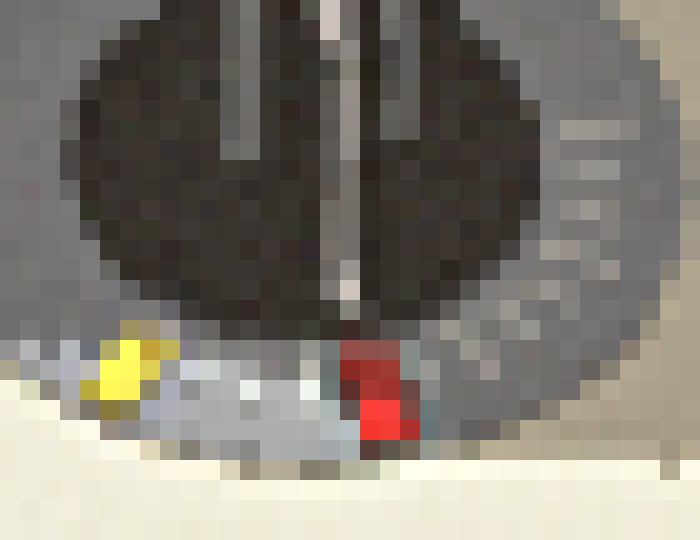

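View pics/top7.png

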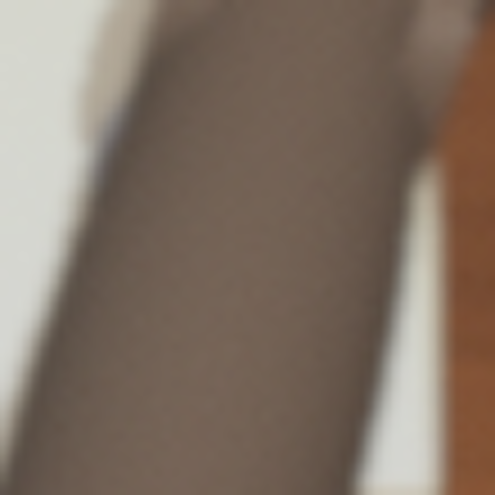

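```bash
python3 - <<'E'
from h import *
def hullc(n,C,a,yaw,r,L,W,z0,z1):
    h=yaw-a;ex=np.array([np.cos(h),np.sin(h)]);ey=np.array([-ex[1],ex[0]])
    b=[np.array(C)+ex*(r+sx*L/2)+ey*sy*W/2 for sx,sy in((1,1),(1,-1),(-1,-1),(-1,1))]
    p=proj(n,[[*q,z] for q in b for z in(z0,z1)]).astype(np.float32)
    m=cv2.moments(cv2.convexHull(p));return np.array([m["m10"],m["m01"]])/m["m00"]
from scipy.optimize import least_squares
obs={"side":((353.38,254.17),(340.89,252.95),(359.95,245.3)),"top":((265+660.5/5.9-.5,140+238.5/5.9-.5),(373.8,189.0),(265+610.5/5.9-.5,140+200.5/5.9-.5))}
for n,(red,yel,_) in obs.items():
  for yaw in(-.014,0):
    C=least_squares(lambda c:hullc(n,c,2.30,yaw,.045,.012,.005,.070,.0715)-yel,[.557,-.166]).x
    g=lambda p:hullc(n,C,p[0],yaw,p[1],.017,.008,.070,.077)-red
    s=least_squares(g,[1.5,.045],x_scale=[.1,.01]).x
    print(n,yaw,C.round(4),"red cw",s.round(4))
    if n=="side":
      for nm,uv in(("tip now",(335+352/20-.5,235+300/20-.5)),):
        s=least_squares(lambda p:hullc(n,C,p[0],yaw,p[1],.006,.003,.078,.0783)-np.array(uv),[1.5,.03],x_scale=[.1,.01]).x;print(nm,s.round(4))
# with fixed best axis
for n,(red,yel,_) in obs.items():
  for C in([.5573,-.1664],[.556,-.167]):
    g=lambda p:hullc(n,C,p[0],-.014,p[1],.017,.008,.070,.077)-red
    f=lambda p:hullc(n,C,p[0],-.014,p[1],.012,.005,.070,.0715)-yel
    print(n,C,least_squares(g,[1.5,.045],x_scale=[.1,.01]).x.round(4),"yel",least_squares(f,[2.3,.045],x_scale=[.1,.01]).x.round(4))
E
```

```text
side -0.014 [ 0.5547 -0.1658] red cw [1.5    0.0463]
tip now [1.5  0.03]
side 0 [ 0.557 -0.166] red cw [1.5    0.0456]
tip now [1.5    0.0324]
top -0.014 [ 0.557 -0.166] red cw [1.5   0.045]
top 0 [ 0.557 -0.166] red cw [1.5    0.0474]
side [0.5573, -0.1664] [1.5   0.045] yel [2.3   0.045]
side [0.556, -0.167] [1.5    0.0448] yel [2.3   0.045]
top [0.5573, -0.1664] [1.5    0.0474] yel [2.3    0.0473]
top [0.556, -0.167] [1.5    0.0471] yel [2.3    0.0459]
```

```bash
cat > an.py <<'E'
from h import *
from functools import partial
from scipy.optimize import least_squares
ls=partial(least_squares,diff_step=3e-3)
def hullc(n,C,a,yaw,r,L,W,z0,z1):
    h=yaw-a;ex=np.array([np.cos(h),np.sin(h)]);ey=np.array([-ex[1],ex[0]])
    b=[np.array(C)+ex*(r+sx*L/2)+ey*sy*W/2 for sx,sy in((1,1),(1,-1),(-1,-1),(-1,1))]
    p=proj(n,[[*q,z] for q in b for z in(z0,z1)])
    o=p.mean(0);m=cv2.moments(cv2.convexHull(((p-o)*100).astype(np.float32)));return o+np.array([m["m10"],m["m01"]])/m["m00"]/100
E
python3 - <<'E'
from an import *
obs={"side":((353.38,254.17),(340.89,252.95)),"top":((265+660.5/5.9-.5,140+238.5/5.9-.5),(373.8,189.0))}
for n,(red,yel) in obs.items():
  Cs=[ls(lambda c:hullc(n,c,2.30,-.014,.045,.012,.005,.070,.0715)-yel,[.557,-.166]).x,[.5573,-.1664],[.556,-.167]]
  for C in Cs:
    g=lambda p:hullc(n,C,p[0],-.014,p[1],.017,.008,.070,.077)-red
    f=lambda p:hullc(n,C,p[0],-.014,p[1],.012,.005,.070,.0715)-yel
    t=lambda p:hullc("side",C,p[0],-.014,p[1],.006,.003,.078,.0783)-np.array((335+352/20-.5,235+300/20-.5))
    print(n,np.round(C,4),"red",ls(g,[1.5,.045]).x.round(4),"yel",ls(f,[2.3,.045]).x.round(4),"tip",ls(t,[1.5,.03]).x.round(4) if n=="side" else "")
E
```

```text
side [ 0.5547 -0.1658] red [1.4926 0.0462] yel [2.3   0.045] tip [1.4959 0.0323]
side [ 0.5573 -0.1664] red [1.548  0.0455] yel [2.3493 0.0464] tip [1.5758 0.0316]
side [ 0.556 -0.167] red [1.519 0.045] yel [2.3385 0.045 ] tip [1.5342 0.031 ]
top [ 0.5578 -0.1703] red [1.48   0.0435] yel [2.3   0.045] tip 
top [ 0.5573 -0.1664] red [1.476  0.0475] yel [2.2369 0.0476] tip 
top [ 0.556 -0.167] red [1.4474 0.047 ] yel [2.2232 0.0464] tip
```

Request:
move_arm --increments '[0, 0, 0, -1, 1, 0, 0, 0, -1, 1, 0, 0, 0, 0, 1, 0, 0, 0, 0, 1, 0, 0, 0, 0, 1]'

```text
clock: 16.53
tcp_pos: [0.5576, -0.1664, 0.2591]
tool_rot: [-1.228, 1.181, -1.18]
wrist_force: [0.8, 2.9, 6.3]
gripper_width: 0.013
```

```bash
python3 -c "
from st import *
st()"
```

```text
t 16.53 tcp [ 0.5576 -0.1664  0.2591] headx -1.532 cw(x) 1.518 q [-0.29   0.269 -0.185  1.117 -0.     1.242] F [0.85 2.95 6.32] T [ 0.88  -0.061 -0.033] w 0.013
```

Request:
move_arm --increments '[0, 0, 0, 0, 0.8, 0, 0, 0, 0, 0.6, 0, 0, 0, 0, 0.3, 0, 0, 0, 0, 0.1, 0, 0, 0, 0, 0]'

```text
clock: 16.95
tcp_pos: [0.5577, -0.1666, 0.2583]
tool_rot: [-1.228, 1.181, -1.18]
wrist_force: [-0.5, 0.5, -0.7]
gripper_width: 0.0648
```

Request:
move_arm --increments '[0, 0, 0, 0, 0, 0, 0, 0, 0, 0, 0, -1, 0, 0, 0, 0, -3, 0, 0, 0, 0, -4, 0, 0, 0]'

```text
clock: 17.37
tcp_pos: [0.557, -0.1661, 0.3371]
tool_rot: [-1.231, 1.186, -1.176]
wrist_force: [1.4, -0.3, 1.4]
gripper_width: 0.0852
```

```bash
python3 -c "
from st import *
st()
for n,(a,b,c,d) in {'top':(340,160,395,215),'side':(310,200,390,265)}.items():
    cr=arm.camera(n)[b:d,a:c,::-1]; cv2.imwrite(f'pics/{n}9.png',cv2.resize(cr,None,fx=9,fy=9,interpolation=cv2.INTER_CUBIC))
"
```

```text
t 17.37 tcp [ 0.557  -0.1661  0.3371] headx -1.5317 cw(x) 1.5177 q [-0.29   0.242 -0.046  1.289 -0.     1.242] F [ 1.37 -0.27  1.35] T [-0.035 -0.058  0.014] w 0.0852
```

View pics/side9.png

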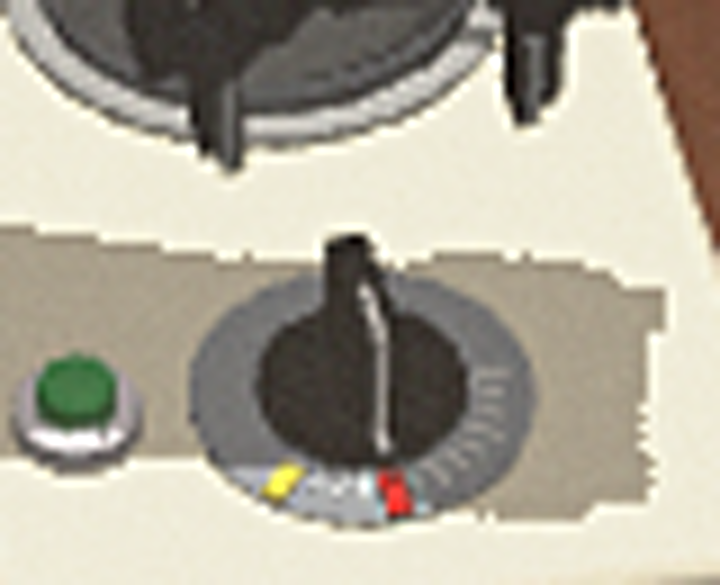

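Request:
move_arm --increments '[0, 0, -2, 0, 1, 0, 0, -2.4, 0, 1, 0, 0, -2.4, 0, 1, 0, 0, -1.6, 0, 1, 0, 0, -0.8, 0, 1]' --grip_force 30

```text
clock: 17.88
tcp_pos: [0.4642, -0.1699, 0.3395]
tool_rot: [-1.227, 1.18, -1.181]
wrist_force: [-0.2, -0.3, -0.1]
gripper_width: 0.0253
```

```bash
python3 -c "
from st import *
st()
o={}
for n,(a,b,c,d) in {'top':(335,155,405,225),'side':(300,190,390,270)}.items():
    im=arm.camera(n);cr=im[b:d,a:c,::-1]; cv2.imwrite(f'pics/{n}10.png',cv2.resize(cr,None,fx=8,fy=7,interpolation=cv2.INTER_CUBIC))
for z in(.08,.085,.09,.095): print(z,ray('top',364.48,204.22,z)[:2].round(4),ray('side',317.9,242.27,z)[:2].round(4))
"
```

```text
t 17.88 tcp [ 0.4642 -0.1699  0.3395] headx -1.5323 cw(x) 1.5183 q [-0.351  0.076 -0.238  1.256 -0.     1.181] F [-0.2  -0.27 -0.1 ] T [ 0.066 -0.004  0.004] w 0.0253
0.08 [ 0.4687 -0.167 ] [ 0.4649 -0.1553]
0.085 [ 0.4678 -0.1666] [ 0.4644 -0.16  ]
0.09 [ 0.467  -0.1662] [ 0.4638 -0.1648]
0.095 [ 0.4661 -0.1657] [ 0.4633 -0.1695]
```

View pics/side10.png

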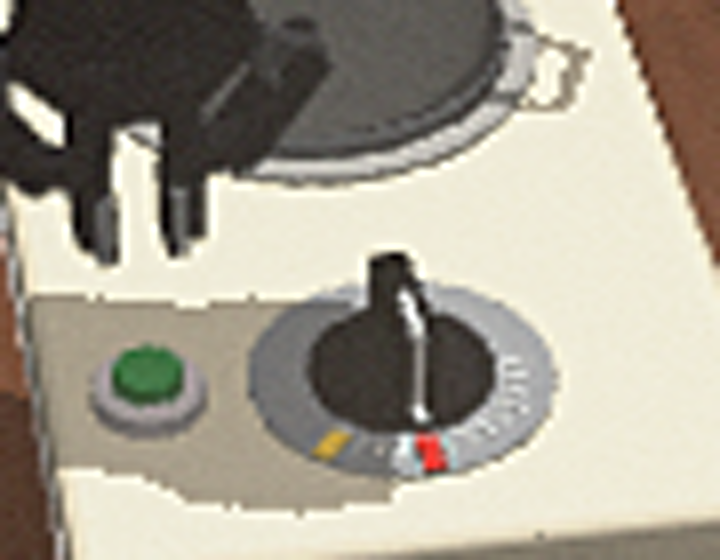

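View pics/top10.png

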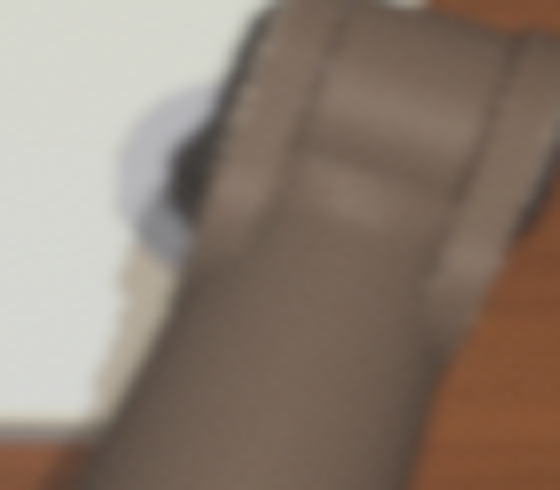

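Request:
move_arm --increments '[3.4, -1, -2, 0, 1, 3.4, -1, -2, 0, 1, 3.4, -1, -2, 0, 1, 3.4, -1, -2, 0, 1, 3.4, -1, -2, 0, 1]'

```text
clock: 18.4
tcp_pos: [0.3727, -0.3455, 0.3894]
tool_rot: [-1.228, 1.179, -1.181]
wrist_force: [0.6, -0.7, 0.7]
gripper_width: -0.0002
```

```bash
python3 -c "
from st import *
st()
for n,(a,b,c,d) in {'top':(335,155,405,225),'side':(300,190,390,270)}.items():
    im=arm.camera(n);cv2.imwrite(f'pics/{n}_full11.png',im[:,:,::-1]);cr=im[b:d,a:c,::-1]; cv2.imwrite(f'pics/{n}11.png',cv2.resize(cr,None,fx=8,fy=7 if n=='side' else 8,interpolation=cv2.INTER_CUBIC))
"
```

```text
t 18.4 tcp [ 0.3727 -0.3455  0.3894] headx -1.5308 cw(x) 1.5168 q [-0.748  0.094 -0.109  1.367  0.     0.783] F [ 0.56 -0.74  0.71] T [ 0.027 -0.114  0.039] w -0.0002
```

View pics/top11.png

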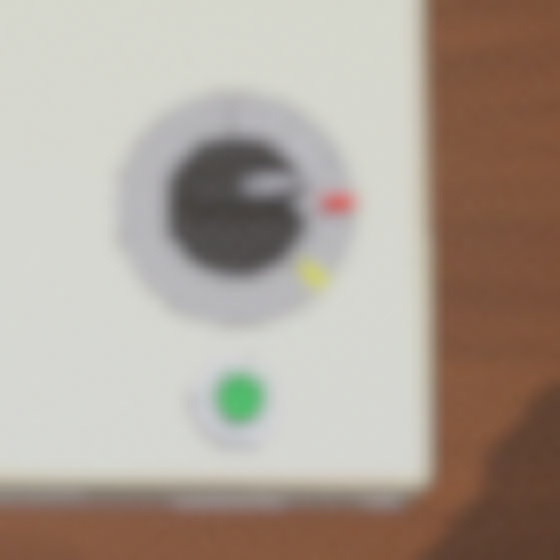

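View pics/side11.png

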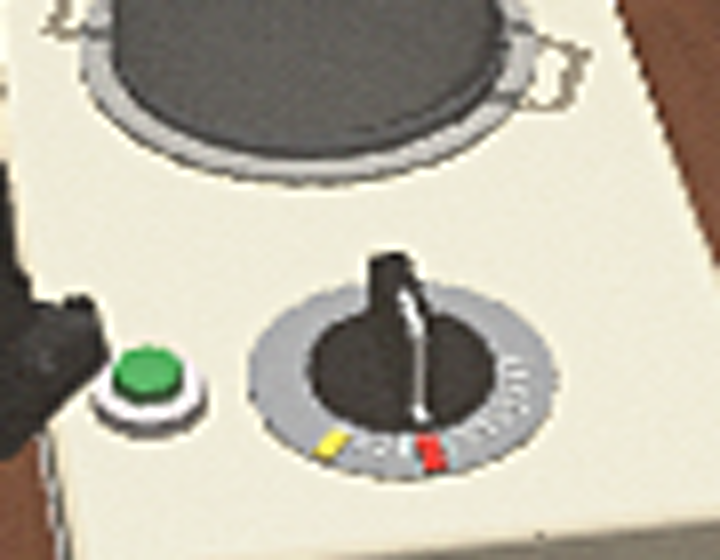

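```bash
python3 - <<'E'
from an import *
im=cv2.imread("pics/top_full11.png")[:,:,::-1].astype(float);si=cv2.imread("pics/side_full11.png")[:,:,::-1].astype(float)
vv,uu=np.mgrid[:400,:640]
def cen(w): return np.array([(w*uu).sum(),(w*vv).sum()])/w.sum()
def cols(im,b):
    r,g,bl=im[...,0],im[...,1],im[...,2];k=(uu>b[0])&(uu<b[2])&(vv>b[1])&(vv<b[3])
    return cen(np.clip(r-g-35,0,None)*(bl>g-25)*k),cen(np.clip(np.minimum(r,g)-bl-35,0,None)*k)
obs={"top":cols(im,(368,172,384,196)),"side":cols(si,(330,240,365,262))}
print({k:np.round(v,2) for k,v in obs.items()})
for n,(red,yel) in obs.items():
  for C in ([.5573,-.1664],[.556,-.167],[.559,-.1675]):
    g=lambda p:hullc(n,C,p[0],-.014,p[1],.017,.008,.070,.077)-red
    f=lambda p:hullc(n,C,p[0],-.014,p[1],.012,.005,.070,.0715)-yel
    print(n,C,"red",ls(g,[1.5,.045]).x.round(4),"yel",ls(f,[2.3,.045]).x.round(4))
# pointer tip side, bright in disc
g=si.min(-1);k=(uu>346)&(uu<358)&(vv>246)&(vv<251)
print(si[244:253,347:358].min(-1).astype(int))
# bar top line in top image
print(im[174:186,360:378].min(-1).astype(int))
E
```

```text
{'top': array([[376.69, 179.78],
       [373.7 , 188.9 ]]), 'side': array([[353.39, 254.15],
       [340.89, 252.95]])}
top [0.5573, -0.1664] red [1.4663 0.0484] yel [2.2352 0.0471]
top [0.556, -0.167] red [1.4382 0.048 ] yel [2.2214 0.0458]
top [0.559, -0.1675] red [1.5001 0.0472] yel [2.2778 0.0474]
side [0.5573, -0.1664] red [1.5469 0.0455] yel [2.3493 0.0464]
side [0.556, -0.167] red [1.5178 0.0449] yel [2.3386 0.045 ]
side [0.559, -0.1675] red [1.5849 0.0444] yel [2.3915 0.0468]
[[ 63  52  53  51  72 135  48  51  59  58  60]
 [ 60  59  49  51  69 138  37  52  66  64  61]
 [ 66  69  57  47  81 138  43  52  61  57  62]
 [ 62  61  55  48  84 152  36  48  58  60  59]
 [ 61  59  59  59 132 255  60  51  63  55  47]
 [ 60  62  54  54  81 255 155  49  52  47  45]
 [ 51  52  51  40  43 104  80  52  46  79 106]
 [ 79  73  57  83  70  47  57 108 120 189 215]
 [185 194 149 222 187 108 114 115 188 178 173]]
[[ 87  80  78  78  77  77  77  80  88 108 135 161 176 183 184 181 183 192]
 [ 76  74  74  73  75  75  78  81  85  92 112 140 166 179 182 180 180 188]
 [ 72  73  72  73  78  89  99 110 115 118 122 135 156 174 181 182 181 186]
 [ 74  73  75  75  87 106 125 138 146 148 146 144 152 166 177 180 180 183]
 [ 75  78  76  77  89 110 130 139 144 141 137 135 142 158 170 171 169 170]
 [ 73  74  74  74  81  93 106 111 112 109 108 118 139 159 163 153 141 139]
 [ 67  68  65  67  69  72  76  79  78  78  85 110 141 160 159 138 119 114]
 [ 65  63  66  65  65  65  65  67  66  66  75  96 129 153 158 149 139 141]
 [ 70  70  69  68  68  68  69  69  71  70  72  84 114 147 166 168 168 170]
 [ 73  76  74  73  74  73  75  75  74  75  75  86 115 150 171 179 180 181]
 [ 77  76  77  77  77  75  75  77  77  76  80  97 129 157 174 181 183 185]
 [ 78  77  77  78  75  76  75  76  76  79  91 117 148 169 179 182 183 186]]
```

```bash
python3 -c "
from st import *
to(.4655,-.1652,.30,-1.532)"
```

```text
t 18.5 tcp [ 0.3717 -0.3483  0.3903] headx -1.5378 cw(x) 1.5238 q [-7.530e-01  9.500e-02 -1.060e-01  1.366e+00 -1.000e-03  7.850e-01] F [ 0.93 -0.07  1.04] T [ 0.064 -0.017 -0.004] w 0.0003
shift cm in tool axes now [-18.02   8.98   9.97] turn deg -0.33
```

Request:
move_arm --increments '[-3.6, 0, 2, 0, 1, -3.6, 0, 2, 0, 1, -3.6, 0, 2, 0, 1, -3.6, 0, 2, 0, 1, -3.6, 0, 2, 0, 1]'

```text
clock: 18.92
tcp_pos: [0.4671, -0.1579, 0.3887]
tool_rot: [-1.227, 1.18, -1.181]
wrist_force: [1.6, -0.8, -0.6]
gripper_width: -0.0003
```

Request:
move_arm --increments '[0, 2, 0, 0, 1, 0, 3, 0, 0, 1, 0, 3, 0, 0, 1, 0, 1, 0, 0, 1, 0, 0, 0, 0, 1]'

```text
clock: 19.33
tcp_pos: [0.4654, -0.1592, 0.296]
tool_rot: [-1.23, 1.184, -1.176]
wrist_force: [-0.9, -0.9, 0.1]
gripper_width: 0.0002
```

```bash
python3 -c "
from st import *
to(.4655,-.1655,.265,-1.532)"
```

```text
t 19.33 tcp [ 0.4654 -0.1592  0.296 ] headx -1.5307 cw(x) 1.5167 q [-0.33   0.089 -0.32   1.167  0.     1.201] F [-0.87 -0.87  0.06] T [ 0.06  -0.015 -0.002] w 0.0002
shift cm in tool axes now [0.64 3.1  0.  ] turn deg 0.07
```

Request:
move_arm --increments '[0.6, 1, 0, 0, 1, 0, 1, 0, 0, 1, 0, 0.5, 0, 0, 1, 0, 0, 0, 0, 1, 0, 0, 0, 0, 1]'

```text
clock: 19.75
tcp_pos: [0.4658, -0.1663, 0.274]
tool_rot: [-1.227, 1.181, -1.181]
wrist_force: [0.6, -0.2, 0.0]
gripper_width: -0.0001
```

```bash
python3 -c "
from st import *
to(.4655,-.1655,.258,-1.532)
im=arm.camera('side')[190:270,280:370,::-1]; cv2.imwrite('pics/side12.png',cv2.resize(im,None,fx=8,fy=7,interpolation=cv2.INTER_CUBIC))"
```

```text
t 19.75 tcp [ 0.4658 -0.1663  0.274 ] headx -1.5323 cw(x) 1.5183 q [-0.343  0.103 -0.355  1.113  0.     1.189] F [ 0.65 -0.17  0.04] T [ 0.021 -0.006 -0.023] w -0.0001
shift cm in tool axes now [-0.08  1.6  -0.03] turn deg -0.02
```

View pics/side12.png

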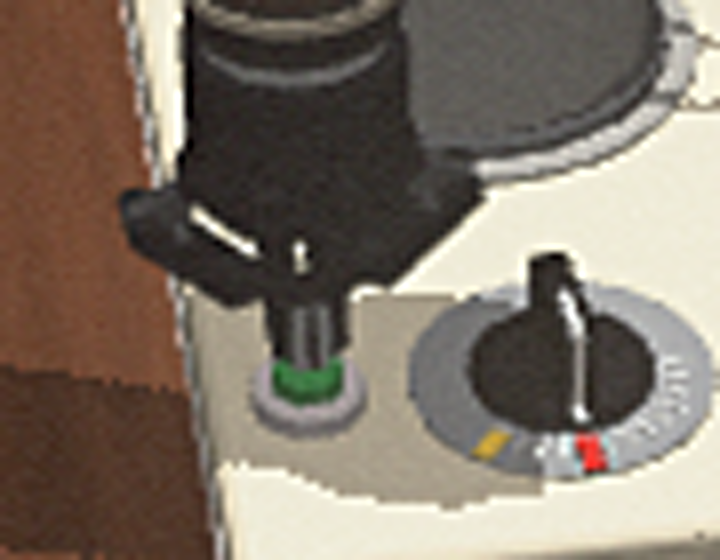

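The closed fingers stand centred over the green button (crop (308,375)). I press slowly and read the force after each step.

Request:
move_arm --increments '[-0.05, 0.3, 0, 0, 1, 0, 0.3, 0, 0, 1, 0, 0.3, 0, 0, 1, 0, 0.2, 0, 0, 1, 0, 0, 0, 0, 1]'

```text
clock: 20.22
tcp_pos: [0.4659, -0.1655, 0.2626]
tool_rot: [-1.227, 1.18, -1.181]
wrist_force: [-0.7, -0.2, 2.2]
gripper_width: 0.0001
```

```bash
python3 -c "
from st import *
st()"
```

```text
t 20.22 tcp [ 0.4659 -0.1655  0.2626] headx -1.5317 cw(x) 1.5177 q [-0.341  0.108 -0.374  1.088 -0.     1.19 ] F [-0.69 -0.16  2.25] T [ 0.014 -0.065  0.035] w 0.0001
```

Request:
move_arm --increments '[0, 0.15, 0, 0, 1, 0, 0.15, 0, 0, 1, 0, 0.1, 0, 0, 1, 0, 0, 0, 0, 1, 0, 0, 0, 0, 1]'

```text
clock: 20.63
tcp_pos: [0.4659, -0.1655, 0.2594]
tool_rot: [-1.227, 1.179, -1.181]
wrist_force: [-1.0, 0.4, 8.4]
gripper_width: -0.0003
```

```bash
python3 -c "
from st import *
st()"
```

```text
t 20.63 tcp [ 0.4659 -0.1655  0.2594] headx -1.5317 cw(x) 1.5177 q [-0.341  0.11  -0.38   1.08   0.     1.19 ] F [-1.03  0.42  8.36] T [ 0.137  0.283 -0.086] w -0.0003
```

Request:
move_arm --increments '[0, 0.1, 0, 0, 1, 0, 0.1, 0, 0, 1, 0, 0, 0, 0, 1, 0, 0, 0, 0, 1, 0, 0, 0, 0, 1]'

```text
clock: 21.05
tcp_pos: [0.4658, -0.1655, 0.2592]
tool_rot: [-1.226, 1.178, -1.182]
wrist_force: [-6.0, 2.1, 20.8]
gripper_width: 0.0
```

```bash
python3 -c "
from st import *
st()"
```

```text
t 21.05 tcp [ 0.4658 -0.1655  0.2592] headx -1.5317 cw(x) 1.5177 q [-0.341  0.109 -0.381  1.078  0.     1.19 ] F [-6.02  2.15 20.78] T [ 0.479  1.343 -0.014] w 0.0
```

```bash
python3 -c "
from st import *
im=arm.camera('side')[190:270,280:370,::-1]; cv2.imwrite('pics/side13.png',cv2.resize(im,None,fx=8,fy=7,interpolation=cv2.INTER_CUBIC));st()"
```

```text
t 21.1 tcp [ 0.4658 -0.1655  0.2592] headx -1.5317 cw(x) 1.5177 q [-0.341  0.109 -0.381  1.078  0.     1.19 ] F [-5.51  1.84 19.99] T [ 0.488  1.375 -0.022] w -0.0
```

View pics/side13.png

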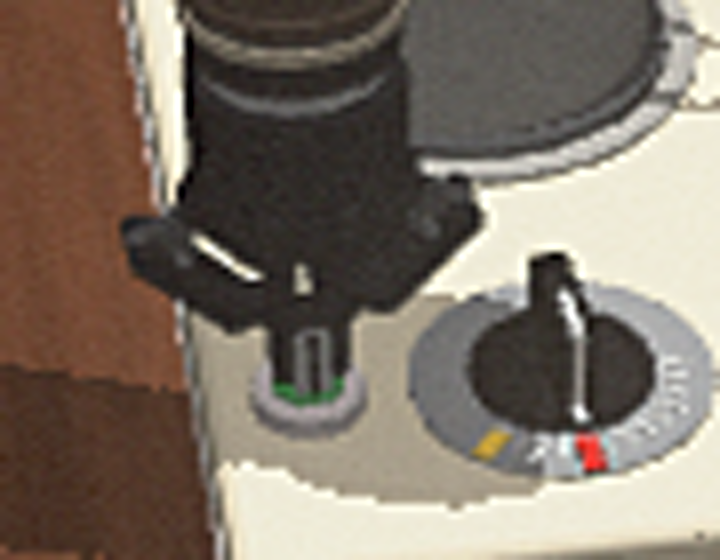

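The button is pushed down into its ring, and only a thin green rim is left at (308,395). Releasing.

Request:
move_arm --increments '[0, -0.3, 0, 0, 1, 0, -1, 0, 0, 1, 0, -2.5, 0, 0, 1, 0, -3.5, 0, 0, 1, 0, -2.7, 0, 0, 1]'

```text
clock: 21.52
tcp_pos: [0.4655, -0.1654, 0.3583]
tool_rot: [-1.228, 1.181, -1.18]
wrist_force: [0.8, -0.6, 0.1]
gripper_width: -0.0001
```

Request:
move_arm --increments '[3.2, 0, -2, 0, 1, 3.2, 0, -2, 0, 1, 3.2, 0, -2, 0, 1, 3.2, 0, -2, 0, 1, 3.2, 0, -2, 0, 1]'

```text
clock: 21.93
tcp_pos: [0.3709, -0.3303, 0.3568]
tool_rot: [-1.228, 1.18, -1.18]
wrist_force: [1.5, -0.8, -0.4]
gripper_width: -0.0001
```

Request:
move_arm --increments '[0, 0, 0, 0, 1, 0, 0, 0, 0, 1, 0, 0, 0, 0, 1, 0, 0, 0, 0, 1, 0, 0, 0, 0, 1]'

```text
clock: 22.35
tcp_pos: [0.3727, -0.3283, 0.3567]
tool_rot: [-1.228, 1.179, -1.179]
wrist_force: [-0.6, -0.9, 0.6]
gripper_width: 0.0002
```

```bash
python3 -c "
from st import *
st()
im=arm.camera('side');t=arm.camera('top')
cv2.imwrite('pics/side14.png',cv2.resize(im[190:270,290:370,::-1],None,fx=8,fy=7,interpolation=cv2.INTER_CUBIC));cv2.imwrite('pics/top14.png',t[:,:,::-1])"
```

```text
t 22.35 tcp [ 0.3727 -0.3283  0.3567] headx -1.5298 cw(x) 1.5158 q [-0.722  0.077 -0.199  1.295  0.     0.808] F [-0.62 -0.87  0.56] T [-0.059 -0.002  0.064] w 0.0002
```

View pics/side14.png

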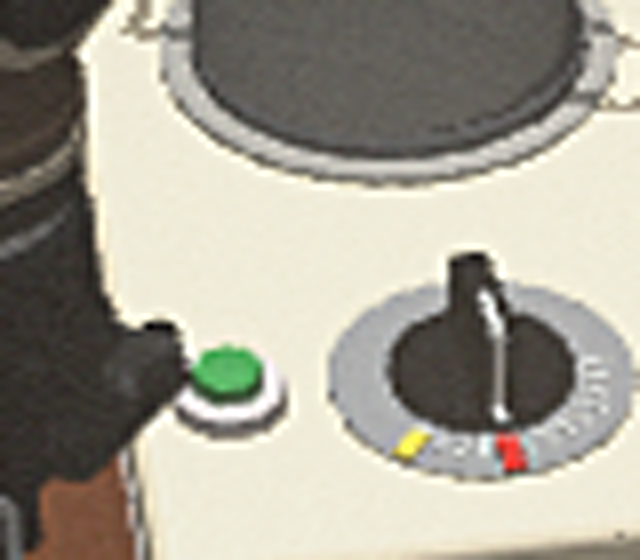

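View pics/top14.png

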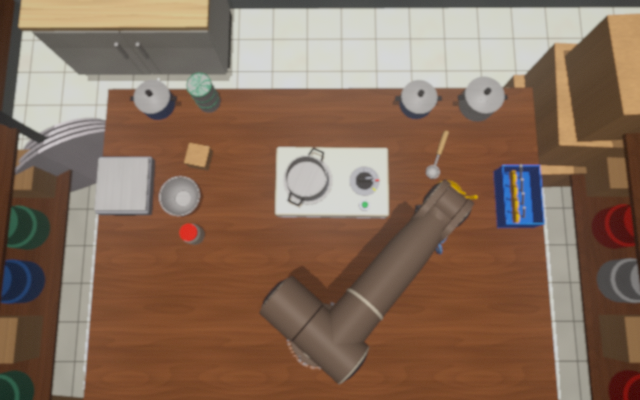

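The button has sprung back up at (227,373). The pointer tip (500,415) is in line with the red tab (512,452), and pot, bowl, jar, carton and ladle stand where they did. The arm is clear of everything, so I hand in.

```bash
python3 -c "
from plant import arm
print(arm.close_job())"
```

```text
the job is handed in; nothing more can be done
None
```

The job is done and handed in after about 22 s of robot time; no verdict came back.

- **End stop:** I turned the dial clockwise past the yellow mark and met the stop at about 2.9 rad. I held it there for about 1.4 s at 0.26–0.31 N m. Allowing for dial friction, I estimate 0.25 N m, or 0.05 rad of give. The last 0.5° I added did not clearly raise the torque, which is within the sensor noise.
- **Dial setting:** I turned it back to 1.52 rad by the gripper's angle and let go. My measurements of the red tab gave 1.48–1.53 rad; the two cameras disagreed by about 0.03 rad. The pointer and tab line up in the side picture.
- **Start button:** I then pressed it down to its hard stop, about 6 mm of travel with a peak near 21 N, and released it. It shows fully up again.
- **Other goods:** In the last pictures the red tab, pot, bowl, jar, carton and ladle are where they were. The arm partly hid the kettle and mug, but it passed above them and the force readings after each move showed no contact. It was clear of everything when I handed in.

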